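# Put the landed drone packs on charge in landing order

## Task

The four drone battery packs stand in the grey carry rack in the order they landed: the one next to the rack's handle landed first and has cooled longest. Put them on charge in that order, starting at the handle and going along the row, one at a time, each lowered (not dropped) upright and fully down into the charging dock with the rim of its own colour before the next one is taken. Do not disturb the jar of screws.

Things in the scene. Friction and masses are not known exactly. Their poses are not given: they have to be found in the camera images.
- pack_red_mid (a point): Battery pack with a red cap and red band on a dark case: upright block 36 mm (its x) by 52 (its y) by 92 tall, 0.26 kg, loose, hard. This point is its centre, half-way up; z up. It starts standing in one of the carry rack's four wells, its axes roughly along the rack's.
- pack_yellow_mid (a point): Battery pack with a yellow cap and yellow band on a dark case: upright block 36 mm (its x) by 52 (its y) by 92 tall, 0.26 kg, loose, hard. This point is its centre, half-way up; z up. It starts standing in one of the carry rack's four wells, its axes roughly along the rack's.
- pack_green_mid (a point): Battery pack with a green cap and green band on a dark case: upright block 36 mm (its x) by 52 (its y) by 92 tall, 0.26 kg, loose, hard. This point is its centre, half-way up; z up. It starts standing in one of the carry rack's four wells, its axes roughly along the rack's.
- pack_blue_mid (a point): Battery pack with a blue cap and blue band on a dark case: upright block 36 mm (its x) by 52 (its y) by 92 tall, 0.26 kg, loose, hard. This point is its centre, half-way up; z up. It starts standing in one of the carry rack's four wells, its axes roughly along the rack's.
- dock_red: Dark fixed charging dock with red rim and red panel: open well, inside 50 mm (x) by 66 (y). Origin: centre of underside, 12 mm above bench; z up. Well floor at 10 mm, rim at 42: a seated pack's centre is at 56; it fits either way round. Docks form a row along their y, 78 mm apart, colours in any order; panel ledge (17 high) to x = -53 mm; behind the row a charger box at x = 41 to 93, 32 high.
- dock_yellow: Dark fixed charging dock with yellow rim and yellow panel: open well, inside 50 mm (x) by 66 (y). Origin: centre of underside, 12 mm above bench; z up. Well floor at 10 mm, rim at 42: a seated pack's centre is at 56; it fits either way round. Docks form a row along their y, 78 mm apart, colours in any order; panel ledge (17 high) to x = -53 mm; behind the row a charger box at x = 41 to 93, 32 high.
- dock_green: Dark fixed charging dock with green rim and green panel: open well, inside 50 mm (x) by 66 (y). Origin: centre of underside, 12 mm above bench; z up. Well floor at 10 mm, rim at 42: a seated pack's centre is at 56; it fits either way round. Docks form a row along their y, 78 mm apart, colours in any order; panel ledge (17 high) to x = -53 mm; behind the row a charger box at x = 41 to 93, 32 high.
- dock_blue: Dark fixed charging dock with blue rim and blue panel: open well, inside 50 mm (x) by 66 (y). Origin: centre of underside, 12 mm above bench; z up. Well floor at 10 mm, rim at 42: a seated pack's centre is at 56; it fits either way round. Docks form a row along their y, 78 mm apart, colours in any order; panel ledge (17 high) to x = -53 mm; behind the row a charger box at x = 41 to 93, 32 high.
- carry_rack: Light grey fixed tray, 58 mm (x) by 276 (y) by 40 tall, U handle at its +y end (to y = 175, 43 tall). Origin: centre of underside; z up. Four wells in a row, centres at y = 102 (by the handle), 34, -34, -102 mm; inside 50 by 64, floor at 8: a standing pack's centre is at 54, its top at 100. The rack is on one side of the bench, the docks on the other, either way round.
- screw_jar: Amber glass jar of screws with a steel lid, 56 mm in diameter, 62 mm tall, loose, beyond the two rows. Origin: centre of its underside. Not to be disturbed.
There are look-alikes about, which are no part of the job. Leave any purple look-alike of the part that bears pack_red_mid alone. What is shaped like the part that bears pack_blue_mid but purple is not meant.

How it is judged (in metres and radians):
At the end, for the whole second after the job is handed in: Every pack stands released and at rest in the dock of its own colour: its centre within 12 mm of the dock's centre seen from above and 50 to 61 mm above the dock's underside (56 mm when on the floor of the well), upright within 7 degrees (horizontal distance between pack_red_mid and dock_red below 0.012 m and z of pack_red_mid in the frame of dock_red between 0.05 and 0.061 m and angle between each of pack_red_mid, pack_yellow_mid, pack_green_mid, pack_blue_mid's own z axis and vertical below 0.12 rad and linear speed of each of pack_red, pack_yellow, pack_green, pack_blue below 0.02 m/s and angular speed of each of pack_red, pack_yellow, pack_green, pack_blue below 0.2 rad/s and horizontal distance between pack_yellow_mid and dock_yellow below 0.012 m and z of pack_yellow_mid in the frame of dock_yellow between 0.05 and 0.061 m and horizontal distance between pack_green_mid and dock_green below 0.012 m and z of pack_green_mid in the frame of dock_green between 0.05 and 0.061 m and horizontal distance between pack_blue_mid and dock_blue below 0.012 m and z of pack_blue_mid in the frame of dock_blue between 0.05 and 0.061 m); the robot touches nothing.
It fails at once if a pack is taken out of the carry rack before the one next to it on the handle's side ((((y of pack_red_mid in the frame of carry_rack between 0.07 and 0.134 m and height (world z) of pack_red_mid below 0.1 m) or (y of pack_yellow_mid in the frame of carry_rack between 0.07 and 0.134 m and height (world z) of pack_yellow_mid below 0.1 m) or (y of pack_green_mid in the frame of carry_rack between 0.07 and 0.134 m and height (world z) of pack_green_mid below 0.1 m) or (y of pack_blue_mid in the frame of carry_rack between 0.07 and 0.134 m and height (world z) of pack_blue_mid below 0.1 m)) and not ((y of pack_red_mid in the frame of carry_rack between 0.002 and 0.066 m and height (world z) of pack_red_mid below 0.1 m) or (y of pack_yellow_mid in the frame of carry_rack between 0.002 and 0.066 m and height (world z) of pack_yellow_mid below 0.1 m) or (y of pack_green_mid in the frame of carry_rack between 0.002 and 0.066 m and height (world z) of pack_green_mid below 0.1 m) or (y of pack_blue_mid in the frame of carry_rack between 0.002 and 0.066 m and height (world z) of pack_blue_mid below 0.1 m))) or (((y of pack_red_mid in the frame of carry_rack between 0.002 and 0.066 m and height (world z) of pack_red_mid below 0.1 m) or (y of pack_yellow_mid in the frame of carry_rack between 0.002 and 0.066 m and height (world z) of pack_yellow_mid below 0.1 m) or (y of pack_green_mid in the frame of carry_rack between 0.002 and 0.066 m and height (world z) of pack_green_mid below 0.1 m) or (y of pack_blue_mid in the frame of carry_rack between 0.002 and 0.066 m and height (world z) of pack_blue_mid below 0.1 m)) and not ((y of pack_red_mid in the frame of carry_rack between -0.066 and -0.002 m and height (world z) of pack_red_mid below 0.1 m) or (y of pack_yellow_mid in the frame of carry_rack between -0.066 and -0.002 m and height (world z) of pack_yellow_mid below 0.1 m) or (y of pack_green_mid in the frame of carry_rack between -0.066 and -0.002 m and height (world z) of pack_green_mid below 0.1 m) or (y of pack_blue_mid in the frame of carry_rack between -0.066 and -0.002 m and height (world z) of pack_blue_mid below 0.1 m))) or (((y of pack_red_mid in the frame of carry_rack between -0.066 and -0.002 m and height (world z) of pack_red_mid below 0.1 m) or (y of pack_yellow_mid in the frame of carry_rack between -0.066 and -0.002 m and height (world z) of pack_yellow_mid below 0.1 m) or (y of pack_green_mid in the frame of carry_rack between -0.066 and -0.002 m and height (world z) of pack_green_mid below 0.1 m) or (y of pack_blue_mid in the frame of carry_rack between -0.066 and -0.002 m and height (world z) of pack_blue_mid below 0.1 m)) and not ((y of pack_red_mid in the frame of carry_rack between -0.134 and -0.07 m and height (world z) of pack_red_mid below 0.1 m) or (y of pack_yellow_mid in the frame of carry_rack between -0.134 and -0.07 m and height (world z) of pack_yellow_mid below 0.1 m) or (y of pack_green_mid in the frame of carry_rack between -0.134 and -0.07 m and height (world z) of pack_green_mid below 0.1 m) or (y of pack_blue_mid in the frame of carry_rack between -0.134 and -0.07 m and height (world z) of pack_blue_mid below 0.1 m)))).
It fails at once if two packs are away at once: a pack has left the carry rack before the previous one was down in the dock of its own colour ((not ((y of pack_red_mid in the frame of carry_rack between -0.145 and 0.145 m and height (world z) of pack_red_mid below 0.1 m) or (horizontal distance between pack_red_mid and dock_red below 0.015 m and z of pack_red_mid in the frame of dock_red below 0.1 m)) and not ((y of pack_yellow_mid in the frame of carry_rack between -0.145 and 0.145 m and height (world z) of pack_yellow_mid below 0.1 m) or (horizontal distance between pack_yellow_mid and dock_yellow below 0.015 m and z of pack_yellow_mid in the frame of dock_yellow below 0.1 m))) or (not ((y of pack_red_mid in the frame of carry_rack between -0.145 and 0.145 m and height (world z) of pack_red_mid below 0.1 m) or (horizontal distance between pack_red_mid and dock_red below 0.015 m and z of pack_red_mid in the frame of dock_red below 0.1 m)) and not ((y of pack_green_mid in the frame of carry_rack between -0.145 and 0.145 m and height (world z) of pack_green_mid below 0.1 m) or (horizontal distance between pack_green_mid and dock_green below 0.015 m and z of pack_green_mid in the frame of dock_green below 0.1 m))) or (not ((y of pack_red_mid in the frame of carry_rack between -0.145 and 0.145 m and height (world z) of pack_red_mid below 0.1 m) or (horizontal distance between pack_red_mid and dock_red below 0.015 m and z of pack_red_mid in the frame of dock_red below 0.1 m)) and not ((y of pack_blue_mid in the frame of carry_rack between -0.145 and 0.145 m and height (world z) of pack_blue_mid below 0.1 m) or (horizontal distance between pack_blue_mid and dock_blue below 0.015 m and z of pack_blue_mid in the frame of dock_blue below 0.1 m))) or (not ((y of pack_yellow_mid in the frame of carry_rack between -0.145 and 0.145 m and height (world z) of pack_yellow_mid below 0.1 m) or (horizontal distance between pack_yellow_mid and dock_yellow below 0.015 m and z of pack_yellow_mid in the frame of dock_yellow below 0.1 m)) and not ((y of pack_green_mid in the frame of carry_rack between -0.145 and 0.145 m and height (world z) of pack_green_mid below 0.1 m) or (horizontal distance between pack_green_mid and dock_green below 0.015 m and z of pack_green_mid in the frame of dock_green below 0.1 m))) or (not ((y of pack_yellow_mid in the frame of carry_rack between -0.145 and 0.145 m and height (world z) of pack_yellow_mid below 0.1 m) or (horizontal distance between pack_yellow_mid and dock_yellow below 0.015 m and z of pack_yellow_mid in the frame of dock_yellow below 0.1 m)) and not ((y of pack_blue_mid in the frame of carry_rack between -0.145 and 0.145 m and height (world z) of pack_blue_mid below 0.1 m) or (horizontal distance between pack_blue_mid and dock_blue below 0.015 m and z of pack_blue_mid in the frame of dock_blue below 0.1 m))) or (not ((y of pack_green_mid in the frame of carry_rack between -0.145 and 0.145 m and height (world z) of pack_green_mid below 0.1 m) or (horizontal distance between pack_green_mid and dock_green below 0.015 m and z of pack_green_mid in the frame of dock_green below 0.1 m)) and not ((y of pack_blue_mid in the frame of carry_rack between -0.145 and 0.145 m and height (world z) of pack_blue_mid below 0.1 m) or (horizontal distance between pack_blue_mid and dock_blue below 0.015 m and z of pack_blue_mid in the frame of dock_blue below 0.1 m)))).
It fails at once if a pack is dropped into a dock instead of being lowered (it moves faster than 0.5 m/s within its dock) ((horizontal distance between pack_red_mid and dock_red below 0.03 m and z of pack_red_mid in the frame of dock_red below 0.1 m and linear speed of pack_red above 0.5 m/s) or (horizontal distance between pack_yellow_mid and dock_yellow below 0.03 m and z of pack_yellow_mid in the frame of dock_yellow below 0.1 m and linear speed of pack_yellow above 0.5 m/s) or (horizontal distance between pack_green_mid and dock_green below 0.03 m and z of pack_green_mid in the frame of dock_green below 0.1 m and linear speed of pack_green above 0.5 m/s) or (horizontal distance between pack_blue_mid and dock_blue below 0.03 m and z of pack_blue_mid in the frame of dock_blue below 0.1 m and linear speed of pack_blue above 0.5 m/s)).
It fails at once if the screw jar is shoved more than 20 mm or knocked over (distance of screw_jar from where it was at the start of the episode above 0.02 m or angle between screw_jar's own z axis and vertical above 0.4 rad).
It also fails if it takes over 102 s, if anything falls off the work surface, if the arm or the gripper's body presses on something with over 40 N, if the wrist force passes 120 N, or if a joint passes its speed limit or range.

## Robot

A 6-joint arm with a two-finger parallel gripper is mounted at the origin on the work surface. World frame = base frame: x ahead of the robot, y to its left, z up, the work surface at z = 0. Lengths are in mm, angles in rad, forces in N, time in s.
With the tool pointing down it reaches from about 300 to 775 mm from the base axis. Payload 14.6 kg.
Tool frame: the origin (TCP) lies at the very end of the fingers, on their centre line; the grasp point (between the pads) lies 19 mm behind it; z points along the fingers, y is the line along which they close (so a half turn about z gives the same grasp; the last joint's range is limited). The gripper opens to 94 mm and grips with 3 to 60 N. Pads are 16 mm wide; open, the fingers measure 119 mm over their backs; the gripper's body (75 mm by 177 mm) begins 78 mm behind the grasp point.
Start: joints at [-1.329, 0.3, 1.521, -0, 1.321, -0.067], TCP at [167.146, -523.976, 167.946] pointing down, gripper open.
Joint ranges: [-3.03, 3.03], [-0.79, 2.21], [0.23, 2.52], [-1.04, 4.18], [0, 3.07], [-2.55, 2.55]. Speed limits (rad/s): [2.22, 2.22, 2.57, 3.14, 3.14, 3.14].

## Interface

Orientations are given as [roll, pitch, yaw] about the fixed x, y, z axes, in that order (R = Rz(yaw) Ry(pitch) Rx(roll)).
In Python, from cell import read_state, viewer, manip, models gives the robot as it stands.
- The arm moves only by the tool carry_out, never from a script. Its argument "deltas" is a list of rows, each an object with "dp": the shift along the tool's x, y, z in mm, a list of three; "roll": the turn about the tool's z in degrees; "gripper": the opening, from -1 (shut) to 1 (fully open), so that 0 is half open. In form: [{"dp": [tx, ty, tz], "roll": roll, "gripper": gripper}, ...]. A call has 1 to 12 rows; each row is the pose to reach, as a shift and turn from the pose commanded when the call began, along the tool's axes at that moment; what a row does not reach only later rows make up. A row lasts 1/12 s, in which the tool goes at most 41.7 mm and 7.16 degrees, less where a joint would pass 70% of its speed; a pose out of reach is approached as far as the arm can. A call with a gripper value outside its range is refused whole. The fingers move at their own pace and stop on an object; "newtons" is the grip in N (left out, the last holds). Time passes only in rows, so rows that repeat a pose let the fingers close. It gives the time, the measured TCP pose, the force, the opening and the grip force at its end, in the units of the state.
- read_state(): the state, without advancing time (a new reading comes with each control period).
- viewer.camera(name): name is "side" or "top"; returns the picture (384x512x3 uint8, red, green, blue); there is no depth.
- viewer.camera_params(name): a dict with "fovy" (degrees; the focal length in pixels is half the picture's height over the tangent of half this angle, whatever the lens; pixels are square), "cx", "cy" (the principal point, pixels), "eye" and "attitude" of the camera in the world. Camera axes: x right, y up, looking along -z (the intrinsics and any distortion apply to the point x, -y, -z); pixel columns grow to the right and rows downward; lengths in mm; the calibration is good to about 2 mm. A picture is of the moment at which its call begins. camera_params takes no time and is no camera call.
- manip.sign_off(): hands the job in; it is judged then, once.
Trained networks look in the newest picture that a camera, given by its name, has taken for a name from the list of things; names that differ only in an ending like _2 or _b are one class to them, and where a whole thing is asked for, a point or a joint stands for the part that bears it (a point fixed in the world has none). Each returns a list of dicts, best first, with "p" (0 to 1); they miss things now and then, are a little off and sometimes report something else, mostly with a low value. They report only what shows in the picture. A call takes as long as a camera call. They do not tell look-alikes from the thing itself.
- models.cut_out(camera, label): "region" (384x512 bool, what is visible of it) and "box" ([left, top, right, bottom] in pixels, round what is visible of it).
The state is a dict: "clock": time; "joints": joint angles; "qd": joint speeds; "effort": joint torques, N m; "eef_pos": TCP position; "eef_rot": TCP orientation; "wrist_force": force on the tool from outside, world axes, zero at the start; "moment": the same for the moment, N m; "finger_gap": finger opening in mm; "finger_force": force on a finger pad.
Only numpy, scipy, OpenCV 4.12 (cv2) and the standard library are available. Lean on these libraries where they do the work, as an engineer would, in place of code of your own. Each camera call takes 0.05 s, during which the arm holds its last target. There are 200 camera calls.

## Working session

There is one attempt and no reset: what is moved stays moved. The work goes in short steps, Python scripts to look and compute and a tool call to move; the robot and the scene stay as the last step left them, time stands still between calls to the robot, and variables do not carry over. Pictures are saved under pics/ and viewed, at most 14 in all, crops included, and the job is handed in when it is done.

Besides the shell and the picture viewer there is one more tool, called as a command line: name --argument value ..., lists and objects as JSON in quotes. carry_out: Moves the arm, as the interface text tells. Its arguments: {"type":"object","properties":{"deltas":{"type":"array"},"newtons":{"type":"number"}},"required":["deltas"]}

```bash
mkdir -p pics; ls
python3 - <<'E'
from cell import read_state, viewer, manip, models
import cv2
print(read_state())
for n in("side","top"):
    im=viewer.camera(n); cv2.imwrite(f"pics/{n}0.png",im[:,:,::-1]); print(n,viewer.camera_params(n))
E
```

```text
pics
{'clock': 0.0, 'joints': array([-1.32858689e+00,  3.00478445e-01,  1.52156845e+00, -1.31390504e-05,
        1.32067024e+00, -6.65946849e-02]), 'qd': array([ 0.00154899, -0.00016207,  0.00081185, -0.00180624, -0.00065566,
        0.00019632]), 'effort': array([-1.37742762e-03, -5.31807840e+01, -3.52734876e+01,  7.07960827e-02,
        2.44811102e-02, -9.80494201e-05]), 'eef_pos': array([ 167.08173423, -523.70055685,  167.38766192]), 'eef_rot': array([-3.14046982e+00, -6.21308298e-05,  3.08807343e-01]), 'wrist_force': array([-0.36662029, -0.40819423,  0.51331734]), 'moment': array([-0.01930548,  0.01548885,  0.01977979]), 'finger_force': 0.0, 'finger_gap': 93.82956021416061}
side {'fovy': 48.84881396254286, 'cx': 253.25289942641018, 'cy': 193.37930325732125, 'eye': array([546.24898554, 723.02206306, 751.14254826]), 'attitude': array([ 0.81402051, -0.01690073, -3.05526919])}
top {'fovy': 49.52312833545477, 'cx': 253.48858799058698, 'cy': 187.82135812083953, 'eye': array([ 504.43685768,   14.03333949, 1204.9373934 ]), 'attitude': array([ 0.06643189, -0.02170654, -1.58570367])}
```

View pics/side0.png

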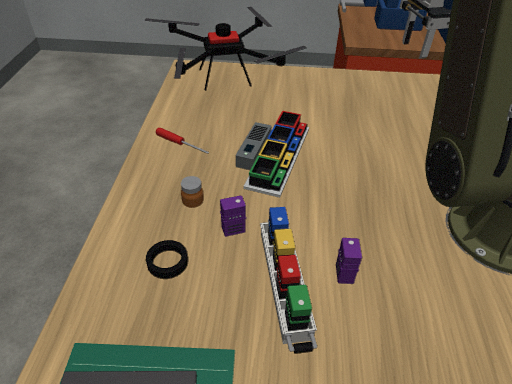

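View pics/top0.png

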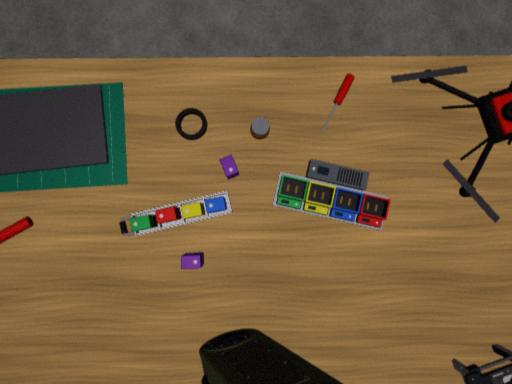

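Side view: handle at (302,347), then green (299,300), red (289,270), yellow (285,243) and blue (278,220). The docks sit around (275,155). The top view agrees: handle (124,227), packs from (140,222) to (216,205), and docks green (291,190), yellow (318,197), blue (346,204), red (374,210). The jar is at (260,127). Purple look-alikes to avoid: top (229,166) and (192,261), side (232,215) and (348,260).

```bash
cat > h.py <<'E'
from cell import read_state, viewer, manip, models
import numpy as np, cv2
from scipy.spatial.transform import Rotation as Ro
def cam(n):
    p=viewer.camera_params(n); f=192/np.tan(np.radians(p["fovy"])/2)
    return p, f, Ro.from_euler("xyz",p["attitude"]).as_matrix()
def at(n,u,v,z):
    p,f,R=cam(n); d=R@np.array([(u-p["cx"])/f,-(v-p["cy"])/f,-1])
    return (p["eye"]+d*(z-p["eye"][2])/d[2])[:2]
def proj(n,P):
    p,f,R=cam(n); c=(np.atleast_2d(P)-p["eye"])@R
    return np.c_[p["cx"]+f*c[:,0]/-c[:,2], p["cy"]-f*c[:,1]/-c[:,2]]
E
python3 - <<'E'
from h import *
im={n:viewer.camera(n) for n in("top","side")}
for c in "green red yellow blue".split():
  for l in (f"pack_{c}_mid",f"dock_{c}"):
    for n in im:
      for r in models.cut_out(n,l)[:2]:
        if r["p"]<.3: continue
        v,u=np.nonzero(r["region"]); z=100 if "pack" in l else 45
        print(n,l,round(r["p"],2),np.round([u.mean(),v.mean()]),r["box"],at(n,u.mean(),v.mean(),z).round())
for l,z in(("carry_rack",35),("screw_jar",62)):
  for n in im:
    r=models.cut_out(n,l)[0]; v,u=np.nonzero(r["region"]); print(n,l,r["p"],at(n,u.mean(),v.mean(),z).round())
t=im["top"][:,:,::-1]
a=cv2.resize(t[155:240,115:240],(750,510),interpolation=cv2.INTER_CUBIC); b=cv2.resize(t[150:235,268:393],(750,510),interpolation=cv2.INTER_CUBIC)
cv2.imwrite("pics/ca.png",a);cv2.imwrite("pics/cb.png",b)
E
```

```text
top pack_green_mid 0.85 [143. 222.] [133.3, 213.3, 156.1, 230.4] [492. 282.]
side pack_green_mid 0.6 [298. 308.] [283.9, 286.4, 313.9, 327.2] [492. 317.]
top dock_green 0.6 [292. 191.] [276.8, 178.2, 308.6, 211.4] [ 570. -119.]
side dock_green 0.94 [266. 174.] [249.6, 157.3, 286.0, 190.1] [ 572. -100.]
top pack_red_mid 0.71 [192. 260.] [181.1, 250.4, 207.5, 272.0] [391. 152.]
top pack_red_mid 0.62 [168. 214.] [155.5, 208.7, 180.7, 223.8] [512. 217.]
side pack_red_mid 0.96 [287. 274.] [274.7, 257.5, 300.6, 303.3] [513. 248.]
side pack_red_mid 0.82 [348. 261.] [334.3, 239.6, 360.9, 286.5] [396. 204.]
top dock_red 0.77 [373. 210.] [359.0, 191.2, 392.0, 228.1] [ 515. -346.]
top dock_red 0.68 [168. 214.] [154.1, 207.3, 182.1, 223.4] [512. 226.]
side dock_red 0.97 [292. 122.] [275.0, 113.9, 307.1, 136.9] [ 510. -340.]
top pack_yellow_mid 0.51 [193. 210.] [183.0, 204.3, 208.4, 220.1] [521. 150.]
top pack_yellow_mid 0.49 [373. 210.] [361.6, 192.1, 392.0, 227.4] [ 515. -329.]
side pack_yellow_mid 0.71 [298. 307.] [285.1, 285.8, 314.2, 329.4] [493. 316.]
side pack_yellow_mid 0.55 [283. 244.] [274.3, 229.5, 296.2, 266.6] [523. 176.]
top dock_yellow 0.83 [319. 197.] [306.4, 182.1, 336.8, 214.4] [ 552. -194.]
side dock_yellow 0.88 [278. 153.] [260.7, 137.0, 293.8, 168.2] [ 546. -188.]
top pack_blue_mid 0.72 [215. 204.] [202.8, 198.8, 227.8, 214.2] [536.  91.]
top pack_blue_mid 0.64 [229. 166.] [220.8, 155.7, 237.4, 179.6] [638.  54.]
side pack_blue_mid 0.97 [277. 221.] [268.1, 206.8, 289.1, 245.6] [538. 114.]
side pack_blue_mid 0.77 [233. 215.] [223.3, 195.8, 248.3, 236.2] [632. 106.]
top dock_blue 0.76 [346. 204.] [329.5, 188.2, 365.9, 219.6] [ 534. -270.]
side dock_blue 0.89 [285. 137.] [269.2, 124.8, 301.8, 156.3] [ 528. -263.]
top carry_rack 0.57 [512. 196.]
side carry_rack 0.64 [507. 275.]
top screw_jar 0.74 [748. -31.]
side screw_jar 0.66 [744.   5.]
```

View pics/ca.png

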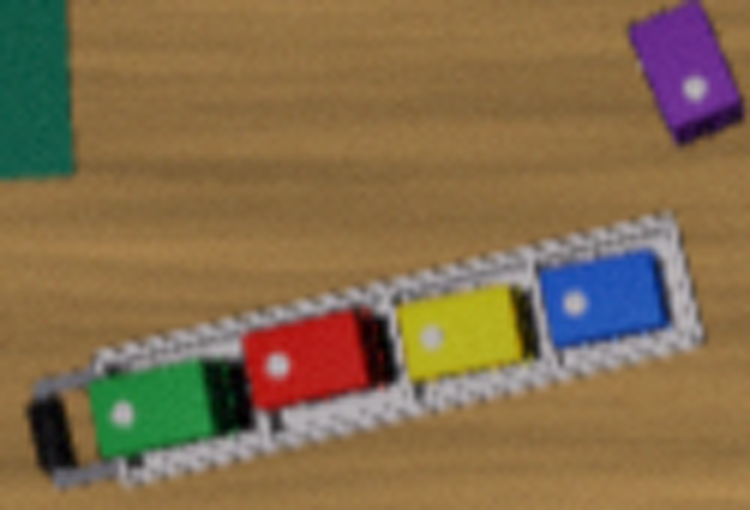

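View pics/cb.png

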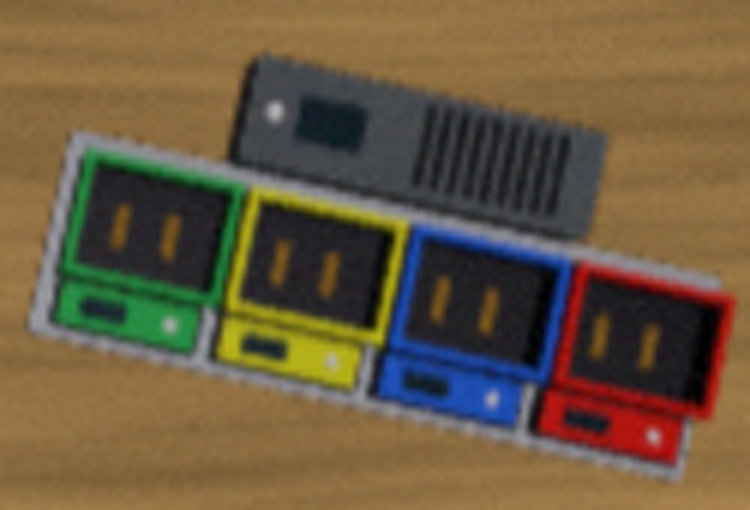

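Crops: green, red, yellow and blue run from the handle along the rack, and the purple one is outside it. The dock rims are clear, with the panels facing the robot.

Run:
```python
from h import *
im=viewer.camera("top"); hsv=cv2.cvtColor(im,cv2.COLOR_RGB2HSV)
H=dict(green=(45,85),red=(0,8),yellow=(22,35),blue=(100,125))
for c,(a,b) in H.items():
    m=cv2.inRange(hsv,(a,150,100),(b,255,255)); m[:,:128]=0; m[:,235:]=0; m[:190]=0; m[240:]=0
    n,l,s,cc=cv2.connectedComponentsWithStats(m); k=1+s[1:,4].argmax()
    v,u=np.nonzero(l==k); P=np.array([at("top",x,y,100) for x,y in zip(u,v)],np.float32)
    r=cv2.minAreaRect(P); ev=np.linalg.eigh(np.cov(P.T))[1][:,1]; ev*=np.sign(ev[1])
    print(c,len(u),"mean",P.mean(0).round(1),"rect",np.round(r[0],1),np.round(r[1],1),"longaxis yaw(y-axis) deg",np.degrees(np.arctan2(-ev[0],ev[1])).round(1))
C=dict(green=[(82,150),(245,183),(222,303),(62,275)],yellow=[(255,185),(410,222),(385,343),(230,310)],blue=[(415,225),(572,265),(547,380),(392,347)],red=[(580,262),(735,297),(712,418),(552,378)])
D=[]
for c,q in C.items():
    P=np.array([at("top",268+(x+.5)/6-.5,150+(y+.5)/6-.5,54) for x,y in q]); D.append(P.mean(0)); print(c,P.mean(0).round(1),[round(np.linalg.norm(P[i]-P[i-1])) for i in range(4)])
D=np.array(D); d=D[0]-D[3]; print("dock yaw",np.degrees(np.arctan2(-d[0],d[1])),np.diff(D,axis=0))
# side-view check: side rim colour centroid vs projection
print(proj("side",np.c_[D,[54]*4]).round())
```

```text
green 209 mean [489.4 288.5] rect [489.3 289.5] [32.5 48.1] longaxis yaw(y-axis) deg 10.6
red 237 mean [510.  221.6] rect [509.9 222.3] [34.7 50.8] longaxis yaw(y-axis) deg 14.2
yellow 236 mean [520.8 153.7] rect [520.7 154.4] [34.2 50.7] longaxis yaw(y-axis) deg 9.0
blue 231 mean [535.2  90.8] rect [535.   91.6] [34.3 50.3] longaxis yaw(y-axis) deg 8.9
green [ 580. -122.] [59, 77, 57, 75]
yellow [ 561.7 -199.3] [59, 74, 57, 73]
blue [ 542.4 -273.9] [58, 75, 55, 73]
red [ 525.4 -349.5] [56, 74, 57, 76]
dock yaw -13.505774320076215 [[-18.33061203 -77.26424542]
 [-19.24129676 -74.63121923]
 [-17.06419461 -75.57928804]]
[[264. 165.]
 [273. 148.]
 [281. 132.]
 [287. 118.]]
```

```bash
cat >> h.py <<'E'
def go(x,y,z,th):
    s=read_state(); R=Ro.from_euler("xyz",s["eef_rot"]).as_matrix()
    t=np.degrees(s["eef_rot"][2]); print("dp",(R.T@(np.array([x,y,z])-s["eef_pos"])).round(1),"roll",round((t-th+180)%360-180,1), "t",round(s["clock"],2),s["eef_pos"].round(1),round(t,1),"gap",round(s["finger_gap"],1),"F",s["wrist_force"].round(1))
E
python3 -c "
from h import *
go(489,289,200,101)"
```

```text
dp [ 553.7 -676.7  -32. ] roll -83.3 t 1.25 [ 167.2 -524.   168. ] 17.7 gap 93.8 F [ 0.3  0.2 -0.7]
```

carry_out --deltas '[{"dp": [277,-338,-32],"roll": -42,"gripper": 1},{"dp": [277,-338,-32],"roll": -42,"gripper": 1},{"dp": [277,-338,-32],"roll": -42,"gripper": 1},{"dp": [277,-338,-32],"roll": -42,"gripper": 1},{"dp": [277,-338,-32],"roll": -42,"gripper": 1},{"dp": [277,-338,-32],"roll": -42,"gripper": 1},{"dp": [277,-338,-32],"roll": -42,"gripper": 1},{"dp": [277,-338,-32],"roll": -42,"gripper": 1},{"dp": [277,-338,-32],"roll": -42,"gripper": 1},{"dp": [277,-338,-32],"roll": -42,"gripper": 1},{"dp": [277,-338,-32],"roll": -42,"gripper": 1},{"dp": [277,-338,-32],"roll": -42,"gripper": 1}]' --newtons 25

```text
clock: 2.25
eef_pos: [329.3, -114.9, 200.5]
eef_rot: [3.14, -0.001, 1.046]
wrist_force: [-0.4, 0.8, 0.1]
finger_gap: 94.1
finger_force: 0.0
```

```bash
python3 -c "
from h import *
go(489,289,200,101)"
```

```text
dp [429.6 -64.2   0.7] roll -41.1 t 2.25 [ 329.3 -114.9  200.5] 59.9 gap 94.1 F [-0.4  0.8  0.1]
```

carry_out --deltas '[{"dp": [429.5,-64,0],"roll": -41,"gripper": 1},{"dp": [429.5,-64,0],"roll": -41,"gripper": 1},{"dp": [429.5,-64,0],"roll": -41,"gripper": 1},{"dp": [429.5,-64,0],"roll": -41,"gripper": 1},{"dp": [429.5,-64,0],"roll": -41,"gripper": 1},{"dp": [429.5,-64,0],"roll": -41,"gripper": 1},{"dp": [429.5,-64,0],"roll": -41,"gripper": 1},{"dp": [429.5,-64,0],"roll": -41,"gripper": 1},{"dp": [429.5,-64,0],"roll": -41,"gripper": 1},{"dp": [429.5,-64,0],"roll": -41,"gripper": 1},{"dp": [429.5,-64,0],"roll": -41,"gripper": 1},{"dp": [429.5,-64,0],"roll": -41,"gripper": 1}]'

```text
clock: 3.25
eef_pos: [490.6, 287.5, 198.7]
eef_rot: [-3.14, 0.0, 1.76]
wrist_force: [-0.8, -1.1, -0.8]
finger_gap: 93.5
finger_force: 0.0
```

```bash
python3 -c "
from h import *
go(489,289,60,101)
im=viewer.camera('side'); cv2.imwrite('pics/s1.png',cv2.resize(im[200:384,200:400,::-1],(800,736))[:600])"
```

```text
dp [  1.8  -1.1 138.7] roll -0.2 t 3.25 [490.6 287.5 198.7] 100.8 gap 93.5 F [-0.8 -1.1 -0.8]
```

View pics/s1.png

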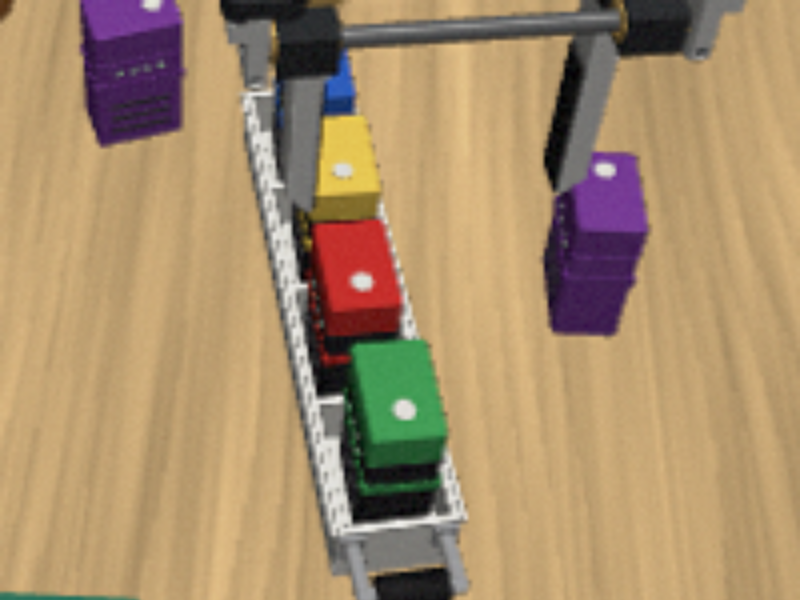

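The fingers stand above and straddle the row in line with green. At 4x the green cap is centred at (395,395), which is full-picture (299,299). I'll check my estimates against the side view.

Run:
```python
from h import *
print(proj("side",[[489,289,100],[510,222,100],[520.8,154,100],[535,91,100],[490.6,287.5,198.7]]).round(1))
im=viewer.camera("side"); hsv=cv2.cvtColor(im,cv2.COLOR_RGB2HSV)
m=cv2.inRange(hsv,(45,150,115),(85,255,255)); m[:270]=0;m[:,:270]=0;m[:,330:]=0
v,u=np.nonzero(m); print(u.mean(),v.mean(),u.min(),u.max(),v.min(),v.max())
```

```text
[[299.7 294.2]
 [289.  263.3]
 [284.5 236. ]
 [278.8 213.2]
 [304.3 259.4]]
300.03125 296.109375 288 310 285 320
```

carry_out --deltas '[{"dp": [1.5,-1,30],"roll": 0,"gripper": 1},{"dp": [1.5,-1,60],"roll": 0,"gripper": 1},{"dp": [1.5,-1,90],"roll": 0,"gripper": 1},{"dp": [1.5,-1,115],"roll": 0,"gripper": 1},{"dp": [1.5,-1,130],"roll": 0,"gripper": 1},{"dp": [1.5,-1,138],"roll": 0,"gripper": 1},{"dp": [1.5,-1,138],"roll": 0,"gripper": -1},{"dp": [1.5,-1,138],"roll": 0,"gripper": -1},{"dp": [1.5,-1,138],"roll": 0,"gripper": -1},{"dp": [1.5,-1,138],"roll": 0,"gripper": -1},{"dp": [1.5,-1,138],"roll": 0,"gripper": -1},{"dp": [1.5,-1,138],"roll": 0,"gripper": -1}]' --newtons 25

```text
clock: 4.35
eef_pos: [488.8, 286.7, 62.5]
eef_rot: [3.141, -0.0, 1.757]
wrist_force: [0.6, -1.0, -0.9]
finger_gap: 57.3
finger_force: 0.0
```

carry_out --deltas '[{"dp": [0,0,0],"roll": 0,"gripper": -1},{"dp": [0,0,0],"roll": 0,"gripper": -1},{"dp": [0,0,-15],"roll": 0,"gripper": -1},{"dp": [0,0,-45],"roll": 0,"gripper": -1},{"dp": [0,0,-75],"roll": 0,"gripper": -1},{"dp": [0,0,-105],"roll": 0,"gripper": -1},{"dp": [0,0,-135],"roll": 0,"gripper": -1},{"dp": [0,0,-155],"roll": 0,"gripper": -1},{"dp": [0,0,-160],"roll": 0,"gripper": -1},{"dp": [0,0,-160],"roll": 0,"gripper": -1}]'

```text
clock: 5.18
eef_pos: [488.9, 286.8, 223.0]
eef_rot: [3.139, -0.001, 1.758]
wrist_force: [0.3, 0.0, -0.7]
finger_gap: 0.3
finger_force: 0.0
```

```bash
python3 -c "
from h import *
go(579.7,-122.4,220,76.5)
im=viewer.camera('side'); cv2.imwrite('pics/s2.png',cv2.resize(im[180:384,200:400,::-1],(588,600)))"
```

```text
dp [-419.    13.2    2.7] roll 24.2 t 5.18 [488.9 286.8 223. ] 100.7 gap 0.3 F [ 0.3  0.  -0.7]
```

View pics/s2.png

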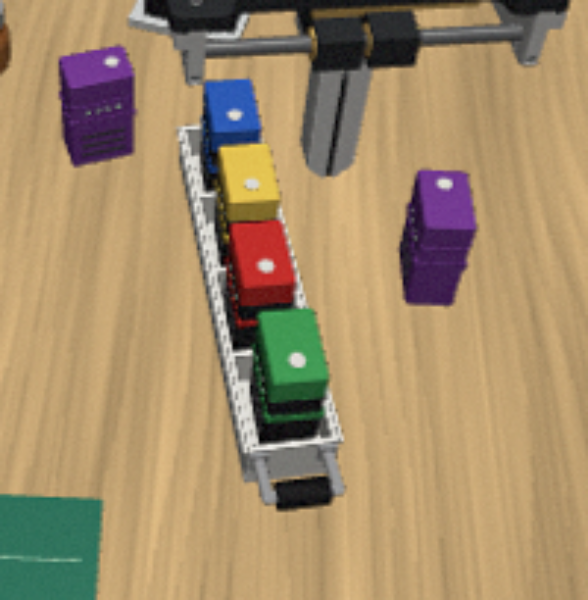

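The fingers close at about 75 mm/s and I lifted too soon. The grasp missed, and green is still standing undisturbed in its well at (295,360). I'll reopen, retry and check the grip before lifting.

carry_out --deltas '[{"dp": [2,0,0],"roll": 0,"gripper": 0.6},{"dp": [2,0,0],"roll": 0,"gripper": 0.6},{"dp": [2,0,0],"roll": 0,"gripper": 0.6},{"dp": [2,0,0],"roll": 0,"gripper": 0.6},{"dp": [2,0,0],"roll": 0,"gripper": 0.6},{"dp": [2,0,0],"roll": 0,"gripper": 0.6},{"dp": [2,0,0],"roll": 0,"gripper": 0.6},{"dp": [2,0,0],"roll": 0,"gripper": 0.6},{"dp": [2,0,0],"roll": 0,"gripper": 0.6},{"dp": [2,0,0],"roll": 0,"gripper": 0.6},{"dp": [2,0,0],"roll": 0,"gripper": 0.6},{"dp": [2,0,0],"roll": 0,"gripper": 0.6}]'

```text
clock: 6.23
eef_pos: [488.2, 288.6, 222.0]
eef_rot: [3.142, -0.0, 1.757]
wrist_force: [0.2, 0.8, -0.1]
finger_gap: 74.4
finger_force: 0.0
```

carry_out --deltas '[{"dp": [0,0,35],"roll": 0,"gripper": 0.6},{"dp": [0,0,70],"roll": 0,"gripper": 0.6},{"dp": [0,0,105],"roll": 0,"gripper": 0.6},{"dp": [0,0,135],"roll": 0,"gripper": 0.6},{"dp": [0,0,155],"roll": 0,"gripper": 0.6},{"dp": [0,0,161],"roll": 0,"gripper": 0.6},{"dp": [0,0,161],"roll": 0,"gripper": -1},{"dp": [0,0,161],"roll": 0,"gripper": -1},{"dp": [0,0,161],"roll": 0,"gripper": -1},{"dp": [0,0,161],"roll": 0,"gripper": -1},{"dp": [0,0,161],"roll": 0,"gripper": -1},{"dp": [0,0,161],"roll": 0,"gripper": -1}]'

```text
clock: 7.23
eef_pos: [488.5, 288.7, 61.7]
eef_rot: [3.14, -0.0, 1.757]
wrist_force: [0.9, 1.1, 0.4]
finger_gap: 39.1
finger_force: 0.3
```

carry_out --deltas '[{"dp": [0,0,0],"roll": 0,"gripper": -1},{"dp": [0,0,0],"roll": 0,"gripper": -1},{"dp": [0,0,0],"roll": 0,"gripper": -1},{"dp": [0,0,0],"roll": 0,"gripper": -1}]'

```text
clock: 7.57
eef_pos: [488.6, 288.8, 61.5]
eef_rot: [3.14, -0.0, 1.757]
wrist_force: [1.7, 0.1, 6.2]
finger_gap: 34.4
finger_force: 25.0
```

Green is gripped at about 36 mm with 25 N, so I'll lift it.

carry_out --deltas '[{"dp": [0,0,-10],"roll": 0,"gripper": -1},{"dp": [0,0,-40],"roll": 0,"gripper": -1},{"dp": [0,0,-70],"roll": 0,"gripper": -1},{"dp": [0,0,-100],"roll": 0,"gripper": -1},{"dp": [0,0,-130],"roll": 0,"gripper": -1},{"dp": [0,0,-155],"roll": 0,"gripper": -1},{"dp": [0,0,-165],"roll": 0,"gripper": -1},{"dp": [0,0,-165],"roll": 0,"gripper": -1}]'

```text
clock: 8.23
eef_pos: [488.6, 288.8, 228.0]
eef_rot: [3.139, -0.001, 1.757]
wrist_force: [0.1, -0.2, -1.5]
finger_gap: 34.7
finger_force: 25.0
```

```bash
python3 -c "
from h import *
go(579.7,-122.4,225,76.5)"
```

```text
dp [-421.    13.2    2.6] roll 24.2 t 8.23 [488.6 288.8 228. ] 100.7 gap 34.7 F [ 0.1 -0.2 -1.5]
```

carry_out --deltas '[{"dp": [-20,1,0],"roll": 2,"gripper": -1},{"dp": [-55,2,0],"roll": 4,"gripper": -1},{"dp": [-95,3,0],"roll": 6,"gripper": -1},{"dp": [-135,5,0],"roll": 9,"gripper": -1},{"dp": [-175,6,0],"roll": 11,"gripper": -1},{"dp": [-215,7,0],"roll": 13,"gripper": -1},{"dp": [-255,8,0],"roll": 15,"gripper": -1},{"dp": [-295,9,0],"roll": 17,"gripper": -1},{"dp": [-335,11,0],"roll": 20,"gripper": -1},{"dp": [-372,12,0],"roll": 22,"gripper": -1},{"dp": [-402,13,2],"roll": 24,"gripper": -1},{"dp": [-421,13,2],"roll": 24,"gripper": -1}]'

```text
clock: 9.23
eef_pos: [578.4, -125.6, 220.9]
eef_rot: [-3.137, 0.0, 1.334]
wrist_force: [0.6, 0.3, -2.3]
finger_gap: 34.3
finger_force: 25.0
```

carry_out --deltas '[{"dp": [0,0,0],"roll": 0,"gripper": -1},{"dp": [0,0,0],"roll": 0,"gripper": -1}]'

```text
clock: 9.4
eef_pos: [578.3, -123.2, 221.6]
eef_rot: [-3.138, -0.0, 1.337]
wrist_force: [0.2, 0.6, -2.2]
finger_gap: 34.2
finger_force: 25.0
```

```bash
python3 -c "
from h import *
go(579.7,-122.4,75,76.5)
for n,a,b in (('side',100,200),('top',140,230)):
  im=viewer.camera(n)[a:a+120,b:b+140,::-1]; cv2.imwrite('pics/d%s.png'%n,cv2.resize(im,(700,600)))"
```

```text
dp [  1.1   1.7 146.6] roll 0.1 t 9.4 [ 578.3 -123.2  221.6] 76.6 gap 34.2 F [ 0.2  0.6 -2.2]
```

View pics/dside.png

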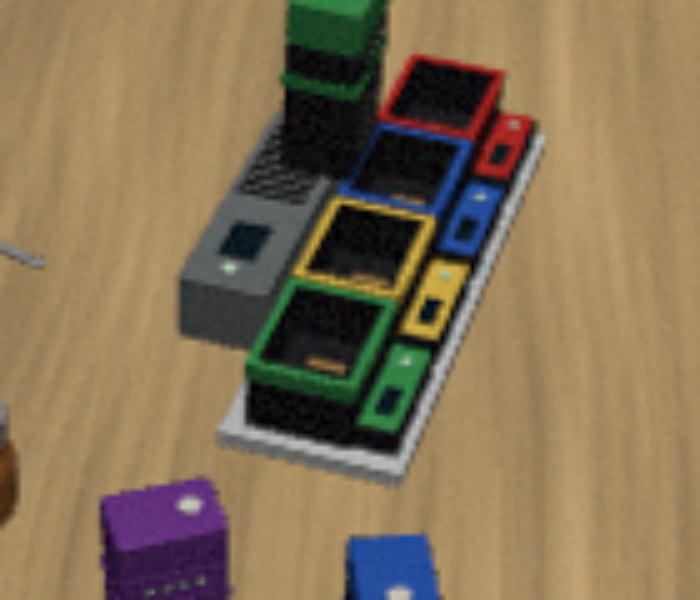

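Green is held upright over the green dock, whose rim is centred near (264,166), close to the predicted (264,165). I'll lower to just above the rim and then go in slowly.

carry_out --deltas '[{"dp": [2,1.5,25],"roll": 0,"gripper": -1},{"dp": [2,1.5,50],"roll": 0,"gripper": -1},{"dp": [2,1.5,75],"roll": 0,"gripper": -1},{"dp": [2,1.5,90],"roll": 0,"gripper": -1},{"dp": [2,1.5,100],"roll": 0,"gripper": -1},{"dp": [2,1.5,108],"roll": 0,"gripper": -1},{"dp": [2,1.5,116],"roll": 0,"gripper": -1},{"dp": [2,1.5,124],"roll": 0,"gripper": -1},{"dp": [2,1.5,130],"roll": 0,"gripper": -1},{"dp": [2,1.5,136],"roll": 0,"gripper": -1},{"dp": [2,1.5,140],"roll": 0,"gripper": -1},{"dp": [2,1.5,140],"roll": 0,"gripper": -1}]'

```text
clock: 10.5
eef_pos: [580.7, -121.1, 83.2]
eef_rot: [-3.141, -0.0, 1.338]
wrist_force: [0.2, -0.4, -2.3]
finger_gap: 34.6
finger_force: 25.0
```

```bash
python3 -c "
from h import *
go(579.7,-121.5,75,76.5)
im=viewer.camera('side')[100:220,200:340,::-1]; cv2.imwrite('pics/d2.png',cv2.resize(im,(700,600)))"
```

```text
dp [-0.7 -0.9  8.2] roll 0.2 t 10.5 [ 580.7 -121.1   83.2] 76.7 gap 34.6 F [ 0.2 -0.4 -2.3]
```

View pics/d2.png

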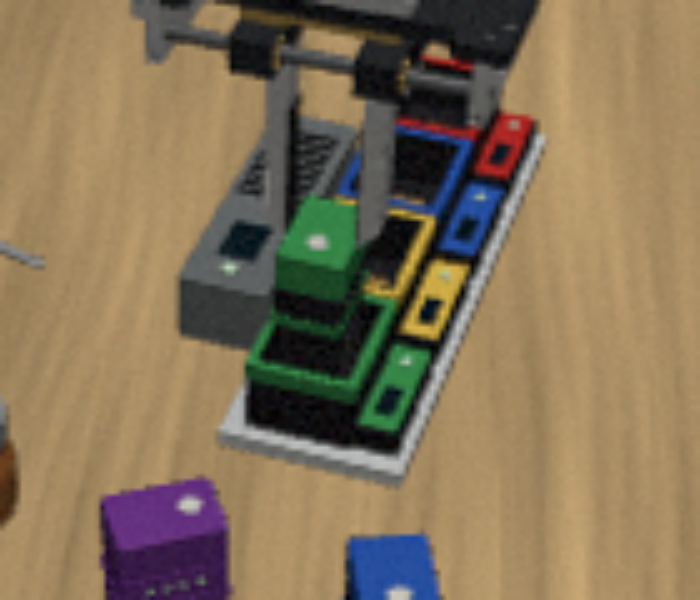

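Green is entering the well freely with no contact force. I'll seat it gently, 2 mm toward +y.

carry_out --deltas '[{"dp": [2,-1,2],"roll": 0,"gripper": -1},{"dp": [2,-1,4],"roll": 0,"gripper": -1},{"dp": [2,-1,6],"roll": 0,"gripper": -1},{"dp": [2,-1,7],"roll": 0,"gripper": -1},{"dp": [2,-1,8],"roll": 0,"gripper": -1},{"dp": [2,-1,8],"roll": 0,"gripper": -1},{"dp": [2,-1,8],"roll": 0,"gripper": -1}]'

```text
clock: 11.13
eef_pos: [580.5, -119.0, 76.0]
eef_rot: [3.142, -0.0, 1.339]
wrist_force: [0.1, 0.6, -1.5]
finger_gap: 34.5
finger_force: 25.0
```

carry_out --deltas '[{"dp": [0,0,1],"roll": 0,"gripper": -1},{"dp": [0,0,1.5],"roll": 0,"gripper": -1},{"dp": [0,0,1.5],"roll": 0,"gripper": -1}]'

```text
clock: 11.38
eef_pos: [581.1, -119.2, 75.4]
eef_rot: [3.14, 0.0, 1.338]
wrist_force: [-0.6, -2.4, 5.8]
finger_gap: 35.0
finger_force: 25.0
```

carry_out --deltas '[{"dp": [0,0,0],"roll": 0,"gripper": 0.3},{"dp": [0,0,0],"roll": 0,"gripper": 0.3},{"dp": [0,0,0],"roll": 0,"gripper": 0.3},{"dp": [0,0,0],"roll": 0,"gripper": 0.3},{"dp": [0,0,0],"roll": 0,"gripper": 0.3},{"dp": [0,0,-25],"roll": 0,"gripper": 0.3},{"dp": [0,0,-60],"roll": 0,"gripper": 0.6},{"dp": [0,0,-100],"roll": 0,"gripper": 0.6},{"dp": [0,0,-130],"roll": 0,"gripper": 0.6},{"dp": [0,0,-145],"roll": 0,"gripper": 0.6}]'

```text
clock: 12.22
eef_pos: [581.4, -119.1, 224.0]
eef_rot: [3.136, 0.0, 1.339]
wrist_force: [-0.4, 0.7, -0.3]
finger_gap: 75.3
finger_force: 0.0
```

```bash
python3 -c "
from h import *
go(510,222,220,103)"
```

```text
dp [ 315.5 -148.     3.2] roll -26.3 t 12.22 [ 581.4 -119.1  224. ] 76.7 gap 75.3 F [-0.4  0.7 -0.3]
```

carry_out --deltas '[{"dp": [315.5,-148,3],"roll": -26.5,"gripper": 0.6},{"dp": [315.5,-148,3],"roll": -26.5,"gripper": 0.6},{"dp": [315.5,-148,3],"roll": -26.5,"gripper": 0.6},{"dp": [315.5,-148,3],"roll": -26.5,"gripper": 0.6},{"dp": [315.5,-148,3],"roll": -26.5,"gripper": 0.6},{"dp": [315.5,-148,3],"roll": -26.5,"gripper": 0.6},{"dp": [315.5,-148,3],"roll": -26.5,"gripper": 0.6},{"dp": [315.5,-148,3],"roll": -26.5,"gripper": 0.6},{"dp": [315.5,-148,3],"roll": -26.5,"gripper": 0.6},{"dp": [315.5,-148,3],"roll": -26.5,"gripper": 0.6},{"dp": [315.5,-148,3],"roll": -26.5,"gripper": 0.6}]'

```text
clock: 13.13
eef_pos: [508.9, 222.4, 216.3]
eef_rot: [-3.141, 0.0, 1.803]
wrist_force: [-0.1, 0.2, -0.2]
finger_gap: 75.1
finger_force: 0.0
```

```bash
cat >> h.py <<'E'
def docked(c,z=114):
    a,b=dict(green=(45,85),red=(0,8),yellow=(22,35),blue=(100,125))[c]
    D=dict(green=(579.7,-121.5),yellow=(561.5,-197.4),blue=(543.3,-273.2),red=(525.1,-349))[c]
    hsv=cv2.cvtColor(viewer.camera("top"),cv2.COLOR_RGB2HSV); m=cv2.inRange(hsv,(a,120,90),(b,255,255))
    m=cv2.morphologyEx(m,cv2.MORPH_OPEN,np.ones((6,6),np.uint8))
    n,l,s,cc=cv2.connectedComponentsWithStats(m); q=proj("top",[[*D,z]])[0]
    for k in range(1,n):
        if np.hypot(*(cc[k]-q))<15: print(c,"pack at",at("top",*cc[k],z).round(1),"area",s[k,4],"dock",D)
E
python3 -c "
from h import *
go(510,222,61,103); docked('green')
a=viewer.camera('side')[100:220,200:340,::-1];b=viewer.camera('top')[150:235,268:393,::-1]
cv2.imwrite('pics/d3.png',np.vstack([cv2.resize(a,(350,300)),cv2.resize(b,(350,240))]))"
```

```text
dp [ -0.6   1.1 155.3] roll 0.3 t 13.13 [508.9 222.4 216.3] 103.3 gap 75.1 F [-0.1  0.2 -0.2]
green pack at [ 578.5 -129.7] area 165 dock (579.7, -121.5)
```

View pics/d3.png

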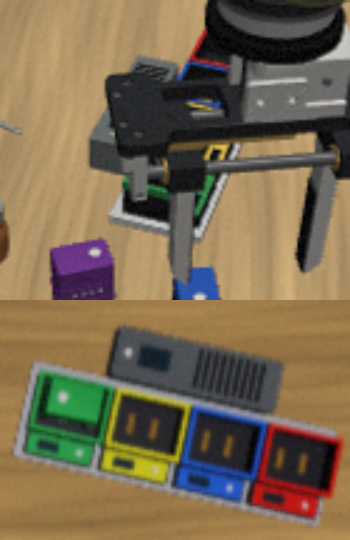

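The grab shows green standing in the green dock at top pixel ≈(295,186). My mask reading is rough, so I'll take one zoomed crop to confirm it's centred.

```bash
python3 -c "
from h import *
b=viewer.camera('top')[165:215,265:330,::-1]
o=cv2.resize(b,(780,600),interpolation=cv2.INTER_NEAREST)
c,s=np.cos(np.radians(-13.5)),np.sin(np.radians(-13.5)); R=np.array([[c,-s],[s,c]])
P=np.array([580.5,-120.5])+np.array([[18,26],[18,-26],[-18,-26],[-18,26]])@R.T
q=(proj('top',np.c_[P,[114]*4])-[265,165]+.5)*12
cv2.polylines(o,[q.astype(int)],True,(255,0,255),1)
P=np.array([579.7,-121.5])+np.array([[29,37],[29,-37],[-29,-37],[-29,37]])@R.T
q=(proj('top',np.c_[P,[54]*4])-[265,165]+.5)*12
cv2.polylines(o,[q.astype(int)],True,(255,255,255),1)
cv2.imwrite('pics/d4.png',o)"
```

```text
(no output)
```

View pics/d4.png

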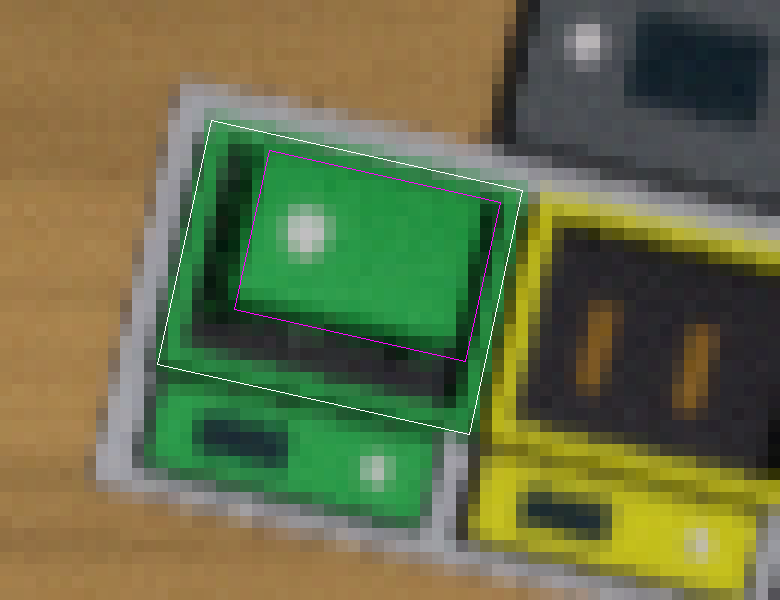

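The magenta prediction matches the cap, so green is seated within about 3 mm of the dock centre. Next is red.

carry_out --deltas '[{"dp": [-0.5,1,35],"roll": 0,"gripper": 0.6},{"dp": [-0.5,1,70],"roll": 0,"gripper": 0.6},{"dp": [-0.5,1,105],"roll": 0,"gripper": 0.6},{"dp": [-0.5,1,135],"roll": 0,"gripper": 0.6},{"dp": [-0.5,1,150],"roll": 0,"gripper": 0.6},{"dp": [-0.5,1,155],"roll": 0,"gripper": 0.6},{"dp": [-0.5,1,155],"roll": 0,"gripper": -1},{"dp": [-0.5,1,155],"roll": 0,"gripper": -1},{"dp": [-0.5,1,155],"roll": 0,"gripper": -1},{"dp": [-0.5,1,155],"roll": 0,"gripper": -1},{"dp": [-0.5,1,155],"roll": 0,"gripper": -1},{"dp": [-0.5,1,155],"roll": 0,"gripper": -1}]'

```text
clock: 14.33
eef_pos: [510.4, 222.0, 62.1]
eef_rot: [3.141, -0.0, 1.801]
wrist_force: [-0.3, -0.5, -0.5]
finger_gap: 38.8
finger_force: 0.0
```

carry_out --deltas '[{"dp": [0,0,0],"roll": 0,"gripper": -1},{"dp": [0,0,0],"roll": 0,"gripper": -1},{"dp": [0,0,0],"roll": 0,"gripper": -1},{"dp": [0,0,0],"roll": 0,"gripper": -1}]'

```text
clock: 14.67
eef_pos: [512.4, 222.9, 64.2]
eef_rot: [3.135, -0.001, 1.801]
wrist_force: [2.9, 3.0, 22.1]
finger_gap: 12.1
finger_force: 19.3
```

```bash
python3 -c "
from h import *
go(510,222,61,103)
a=viewer.camera('side')[190:340,220:380,::-1];b=viewer.camera('top')[180:260,110:240,::-1]
cv2.imwrite('pics/e1.png',np.hstack([cv2.resize(a,(400,375)),cv2.resize(b,(400,375))]))"
```

```text
dp [-0.3 -2.6  3.1] roll 0.2 t 14.67 [512.4 222.9  64.2] 103.2 gap 12.1 F [ 2.9  3.  22.1]
```

View pics/e1.png

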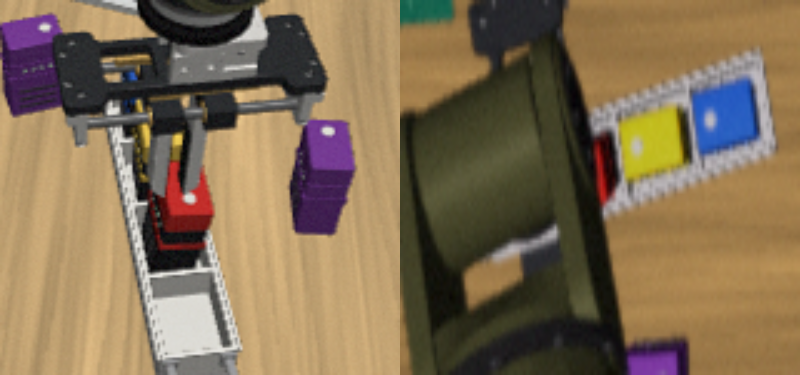

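Red was not gripped cleanly: it looks shifted and tilted, with the fingers near its far end. I need a closer look before I move.

```bash
python3 -c "
from h import *
a=viewer.camera('side')[225:300,260:345,::-1];o=cv2.imread('pics/side0.png')[225:300,260:345]
cv2.imwrite('pics/e2.png',np.vstack([cv2.resize(a,(340,300),interpolation=cv2.INTER_CUBIC),cv2.resize(o,(340,300),interpolation=cv2.INTER_CUBIC)]))
s=read_state();R=Ro.from_euler('xyz',s['eef_rot']).as_matrix()
print(R[:,1],proj('side',[s['eef_pos']+R@[0,k,0] for k in(-6,6)]), proj('side',[s['eef_pos']]))
from itertools import product
print(proj('side',[[510,222,100],[510,222,54]]))"
```

```text
[0.97355592 0.22830895 0.0079932 ] [[289.13674008 274.30183275]
 [283.16193451 274.93523572]] [[286.15195075 274.61825717]]
[[288.96309505 263.31856999]
 [287.22964867 277.51762922]]
```

View pics/e2.png

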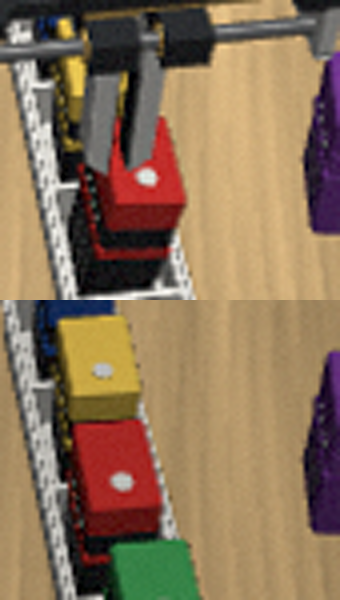

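In the e2 crop the fingertips appear to rest on top of the red cap, at about (292,267). They show higher than the reported TCP predicts. I'll check that offset against the earlier pictures of the free fingertips (s1 and s2).

```bash
python3 -c "
from h import *
print('s1 seen tips (275,251) (343,247.5)')
for d in (0,15,25,35):
  y=np.array([np.sin(1.76),-np.cos(1.76),0])
  print(d,proj('side',[np.array([490.6,287.5,198.7+d])+k*y for k in(53,-53)]).round(1).tolist(), 's2 seen (312,238.5)',proj('side',[[488.9,286.8,223+d]]).round(1).tolist())
"
```

```text
s1 seen tips (275,251) (343,247.5)
0 [[272.3, 261.7], [336.0, 257.1]] s2 seen (312,238.5) [[306.9, 249.7]]
15 [[272.7, 256.0], [337.4, 251.3]] s2 seen (312,238.5) [[307.9, 243.7]]
25 [[273.0, 252.0], [338.3, 247.4]] s2 seen (312,238.5) [[308.6, 239.5]]
35 [[273.3, 248.0], [339.3, 243.4]] s2 seen (312,238.5) [[309.3, 235.3]]
```

carry_out --deltas '[{"dp": [0,0,-2],"roll": 0,"gripper": 0.6},{"dp": [0,0,-2],"roll": 0,"gripper": 0.6},{"dp": [0,0,-2],"roll": 0,"gripper": 0.6},{"dp": [0,0,-2],"roll": 0,"gripper": 0.6},{"dp": [0,0,-2],"roll": 0,"gripper": 0.6},{"dp": [0,0,-2],"roll": 0,"gripper": 0.6},{"dp": [0,0,-2],"roll": 0,"gripper": 0.6},{"dp": [0,0,-2],"roll": 0,"gripper": 0.6},{"dp": [0,0,-2],"roll": 0,"gripper": 0.6},{"dp": [0,0,-2],"roll": 0,"gripper": 0.6},{"dp": [0,0,-2],"roll": 0,"gripper": 0.6},{"dp": [0,0,-2],"roll": 0,"gripper": 0.6}]'

```text
clock: 15.82
eef_pos: [510.0, 221.8, 63.2]
eef_rot: [-3.141, 0.0, 1.801]
wrist_force: [0.1, 1.2, -0.9]
finger_gap: 75.1
finger_force: 0.0
```

carry_out --deltas '[{"dp": [0,0,-20],"roll": 0,"gripper": 0.6},{"dp": [0,0,-50],"roll": 0,"gripper": 0.6},{"dp": [0,0,-85],"roll": 0,"gripper": 0.6},{"dp": [0,0,-115],"roll": 0,"gripper": 0.6},{"dp": [0,0,-115],"roll": 0,"gripper": 0.6}]'

```text
clock: 16.23
eef_pos: [512.1, 222.7, 184.6]
eef_rot: [3.133, -0.001, 1.801]
wrist_force: [0.7, -0.2, 0.6]
finger_gap: 74.8
finger_force: 0.0
```

```bash
python3 -c "
from h import *
go(420,20,60,100)
def f(im):
  hsv=cv2.cvtColor(im,cv2.COLOR_RGB2HSV); m=cv2.inRange(hsv,(0,150,90),(8,255,255)); m[:240]=0;m[310:]=0;m[:,:260]=0;m[:,330:]=0
  v,u=np.nonzero(m); print(len(u),u.mean(),v.mean(),u.min(),u.max(),v.min(),v.max())
f(viewer.camera('side')); f(cv2.imread('pics/side0.png')[:,:,::-1])"
```

```text
dp [-176.4 -137.   123.2] roll 3.2 t 16.23 [512.1 222.7 184.6] 103.2 gap 74.8 F [ 0.7 -0.2  0.6]
577 303.02946273830156 268.5563258232236 286 317 253 289
423 288.6855791962175 268.0520094562648 277 299 255 290
```

carry_out --deltas '[{"dp": [-40,-31,0],"roll": 0,"gripper": 0.6},{"dp": [-75,-58,0],"roll": 0,"gripper": 0.6},{"dp": [-110,-85,0],"roll": 0,"gripper": 0.6},{"dp": [-145,-112,0],"roll": 0,"gripper": 0.6},{"dp": [-176,-137,0],"roll": 0,"gripper": 0.6},{"dp": [-176,-137,40],"roll": 0,"gripper": 0.6},{"dp": [-176,-137,80],"roll": 0,"gripper": 0.6},{"dp": [-176,-137,115],"roll": 0,"gripper": 0.6},{"dp": [-176,-137,145],"roll": 0,"gripper": 0.6},{"dp": [-176,-137,160],"roll": 0,"gripper": 0.6},{"dp": [-176,-137,160],"roll": 0,"gripper": 0.6}]'

```text
clock: 17.2
eef_pos: [414.0, 19.3, 14.7]
eef_rot: [-3.135, -0.002, 1.801]
wrist_force: [-0.9, 0.7, 0.1]
finger_gap: 75.4
finger_force: 0.0
```

```bash
python3 -c "
from h import *
go(420,20,0,100)
a=viewer.camera('side')[200:310,225:365,::-1];b=viewer.camera('top')[185:245,110:240,::-1]
cv2.imwrite('pics/f1.png',np.vstack([cv2.resize(a,(420,330),interpolation=cv2.INTER_CUBIC),cv2.resize(b,(420,194),interpolation=cv2.INTER_CUBIC)]))"
```

```text
dp [-0.7  6.1 14.7] roll 3.2 t 17.2 [414.   19.3  14.7] 103.2 gap 75.4 F [-0.9  0.7  0.1]
```

View pics/f1.png

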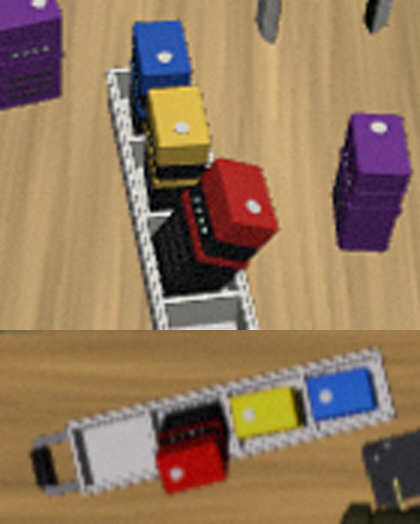

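Red is now leaning on the robot-side rim of its well, with its top toward −x. Next I'll touch the bench gently to test the fingertip height.

carry_out --deltas '[{"dp": [0,0,4],"roll": 0,"gripper": 0.6},{"dp": [0,0,8],"roll": 0,"gripper": 0.6},{"dp": [0,0,11],"roll": 0,"gripper": 0.6},{"dp": [0,0,11],"roll": 0,"gripper": 0.6}]'

```text
clock: 17.63
eef_pos: [416.9, 19.3, 7.3]
eef_rot: [3.142, 0.0, 1.801]
wrist_force: [-0.6, 0.6, 0.3]
finger_gap: 74.9
finger_force: 0.0
```

```bash
python3 -c "
from h import *
y=np.array([np.sin(1.801),-np.cos(1.801),0]); print('seen (314.5,212.7) (350,210)')
for d in (0,25): print(proj('side',[np.array([414,19.3,14.7+d])+k*y for k in(43,-43)]).round(1).tolist())
"
```

```text
seen (314.5,212.7) (350,210)
[[311.1, 222.0], [346.0, 218.6]]
[[312.3, 214.7], [347.8, 211.3]]
```

carry_out --deltas '[{"dp": [0,0,3],"roll": 0,"gripper": 0.6},{"dp": [0,0,6],"roll": 0,"gripper": 0.6},{"dp": [0,0,9],"roll": 0,"gripper": 0.6},{"dp": [0,0,9],"roll": 0,"gripper": 0.6}]'

```text
clock: 17.97
eef_pos: [416.6, 19.3, -2.1]
eef_rot: [-3.141, -0.0, 1.801]
wrist_force: [-0.2, -0.5, 0.1]
finger_gap: 75.4
finger_force: 0.0
```

carry_out --deltas '[{"dp": [0,0,1],"roll": 0,"gripper": 0.6},{"dp": [0,0,2],"roll": 0,"gripper": 0.6},{"dp": [0,0,2],"roll": 0,"gripper": 0.6}]'

```text
clock: 18.22
eef_pos: [416.9, 19.3, -3.7]
eef_rot: [-3.141, -0.0, 1.801]
wrist_force: [-0.3, 0.6, 1.0]
finger_gap: 75.4
finger_force: 0.0
```

z reads −3.7 with no contact, so the reported height is too low. I'll keep going gently until it touches.

carry_out --deltas '[{"dp": [0,0,3],"roll": 0,"gripper": 0.6},{"dp": [0,0,6],"roll": 0,"gripper": 0.6},{"dp": [0,0,9],"roll": 0,"gripper": 0.6},{"dp": [0,0,12],"roll": 0,"gripper": 0.6},{"dp": [0,0,12],"roll": 0,"gripper": 0.6}]'

```text
clock: 18.63
eef_pos: [416.5, 19.3, -16.2]
eef_rot: [-3.141, -0.0, 1.801]
wrist_force: [-0.2, -1.4, -0.0]
finger_gap: 75.3
finger_force: 0.0
```

carry_out --deltas '[{"dp": [0,0,2],"roll": 0,"gripper": 0.6},{"dp": [0,0,4],"roll": 0,"gripper": 0.6},{"dp": [0,0,4],"roll": 0,"gripper": 0.6}]'

```text
clock: 18.88
eef_pos: [416.8, 19.3, -19.9]
eef_rot: [-3.141, -0.0, 1.801]
wrist_force: [-0.6, -0.9, -0.7]
finger_gap: 74.8
finger_force: 0.0
```

carry_out --deltas '[{"dp": [0,0,2],"roll": 0,"gripper": 0.6},{"dp": [0,0,4],"roll": 0,"gripper": 0.6},{"dp": [0,0,4],"roll": 0,"gripper": 0.6}]'

```text
clock: 19.13
eef_pos: [416.8, 19.3, -23.9]
eef_rot: [-3.141, -0.0, 1.801]
wrist_force: [-1.0, 0.2, 0.4]
finger_gap: 75.0
finger_force: 0.0
```

carry_out --deltas '[{"dp": [0,0,1],"roll": 0,"gripper": 0.6},{"dp": [0,0,2],"roll": 0,"gripper": 0.6},{"dp": [0,0,3],"roll": 0,"gripper": 0.6},{"dp": [0,0,3],"roll": 0,"gripper": 0.6}]'

```text
clock: 19.47
eef_pos: [416.8, 19.3, -26.7]
eef_rot: [-3.141, -0.0, 1.801]
wrist_force: [-0.2, 0.1, 0.4]
finger_gap: 75.4
finger_force: 0.0
```

carry_out --deltas '[{"dp": [0,0,1],"roll": 0,"gripper": 0.6},{"dp": [0,0,2],"roll": 0,"gripper": 0.6},{"dp": [0,0,3],"roll": 0,"gripper": 0.6},{"dp": [0,0,3],"roll": 0,"gripper": 0.6}]'

```text
clock: 19.8
eef_pos: [416.8, 19.3, -29.8]
eef_rot: [-3.141, -0.0, 1.801]
wrist_force: [-0.4, -0.6, -0.4]
finger_gap: 75.1
finger_force: 0.0
```

carry_out --deltas '[{"dp": [0,0,1],"roll": 0,"gripper": 0.6},{"dp": [0,0,2],"roll": 0,"gripper": 0.6},{"dp": [0,0,3],"roll": 0,"gripper": 0.6},{"dp": [0,0,3],"roll": 0,"gripper": 0.6}]'

```text
clock: 20.13
eef_pos: [416.8, 19.3, -32.7]
eef_rot: [-3.141, -0.0, 1.801]
wrist_force: [-0.4, 0.1, 0.5]
finger_gap: 75.4
finger_force: 0.0
```

carry_out --deltas '[{"dp": [0,0,1],"roll": 0,"gripper": 0.6},{"dp": [0,0,2],"roll": 0,"gripper": 0.6},{"dp": [0,0,3],"roll": 0,"gripper": 0.6},{"dp": [0,0,3],"roll": 0,"gripper": 0.6}]'

```text
clock: 20.47
eef_pos: [416.8, 19.3, -35.7]
eef_rot: [-3.141, -0.0, 1.801]
wrist_force: [0.5, -0.3, 0.6]
finger_gap: 75.2
finger_force: 0.0
```

carry_out --deltas '[{"dp": [0,0,1],"roll": 0,"gripper": 0.6},{"dp": [0,0,2],"roll": 0,"gripper": 0.6},{"dp": [0,0,2],"roll": 0,"gripper": 0.6}]'

```text
clock: 20.72
eef_pos: [417.0, 19.3, -37.2]
eef_rot: [3.142, 0.0, 1.801]
wrist_force: [-2.0, 0.3, 7.7]
finger_gap: 75.0
finger_force: 3.6
```

carry_out --deltas '[{"dp": [0,0,1],"roll": 0,"gripper": 0.6},{"dp": [0,0,2],"roll": 0,"gripper": 0.6},{"dp": [0,0,2],"roll": 0,"gripper": 0.6}]'

```text
clock: 20.97
eef_pos: [417.2, 19.3, -37.6]
eef_rot: [3.142, 0.0, 1.801]
wrist_force: [-17.4, -0.3, 48.6]
finger_gap: 74.7
finger_force: 24.4
```

The bench is touched at a reading of −37, so the true tip height is the reading plus 37 mm. Green was only held by the top of its cap. I'll raise the arm and measure the leaning red cap.

carry_out --deltas '[{"dp": [0,0,-20],"roll": 0,"gripper": 1},{"dp": [0,0,-60],"roll": 0,"gripper": 1},{"dp": [0,0,-100],"roll": 0,"gripper": 1},{"dp": [0,0,-140],"roll": 0,"gripper": 1},{"dp": [0,0,-180],"roll": 0,"gripper": 1},{"dp": [0,0,-200],"roll": 0,"gripper": 1}]'

```text
clock: 21.47
eef_pos: [418.0, 19.2, 165.0]
eef_rot: [3.136, 0.001, 1.801]
wrist_force: [-0.5, -0.1, 1.1]
finger_gap: 94.1
finger_force: 0.0
```

```bash
python3 -c "
from h import *
hsv=cv2.cvtColor(viewer.camera('top'),cv2.COLOR_RGB2HSV)
m=cv2.inRange(hsv,(0,150,100),(8,255,255)); m[:,:150]=0; m[:,190:]=0; m[:200]=0; m[250:]=0
n,l,s,cc=cv2.connectedComponentsWithStats(m); k=1+s[1:,4].argmax(); v,u=np.nonzero(l==k)
P=np.array([at('top',a,b,95) for a,b in zip(u,v)],np.float32); print(len(u),P.mean(0),cv2.boxPoints(cv2.minAreaRect(P)).round().tolist())
go(484.5,216,100,103)"
```

```text
220 [476.33923 214.28413] [[455.0, 236.0], [466.0, 186.0], [498.0, 194.0], [487.0, 244.0]]
dp [176.8 108.   67.3] roll 0.2 t 21.52 [419.1  19.2 166.8] 103.2 gap 93.8 F [ 0.7 -0.1  3.6]
```

carry_out --deltas '[{"dp": [30,18,0],"roll": 0,"gripper": 1},{"dp": [65,40,0],"roll": 0,"gripper": 1},{"dp": [100,61,0],"roll": 0,"gripper": 1},{"dp": [135,82,0],"roll": 0,"gripper": 1},{"dp": [165,101,0],"roll": 0,"gripper": 1},{"dp": [177,108,20],"roll": 0,"gripper": 1},{"dp": [177,108,50],"roll": 0,"gripper": 1},{"dp": [177,108,66],"roll": 0,"gripper": 1},{"dp": [177,108,66],"roll": 0,"gripper": 1}]'

```text
clock: 22.27
eef_pos: [479.7, 215.8, 90.5]
eef_rot: [-3.135, 0.001, 1.802]
wrist_force: [-0.0, -0.3, -0.5]
finger_gap: 93.9
finger_force: 0.0
```

carry_out --deltas '[{"dp": [0,0,15],"roll": 0,"gripper": 1},{"dp": [0,0,30],"roll": 0,"gripper": 1},{"dp": [0,0,45],"roll": 0,"gripper": 1},{"dp": [0,0,60],"roll": 0,"gripper": 1},{"dp": [0,0,69],"roll": 0,"gripper": 1},{"dp": [0,0,69],"roll": 0,"gripper": 1}]'

```text
clock: 22.77
eef_pos: [481.2, 215.9, 24.5]
eef_rot: [-3.14, 0.0, 1.801]
wrist_force: [-0.4, -0.6, -0.1]
finger_gap: 93.9
finger_force: 0.0
```

carry_out --deltas '[{"dp": [0,6,0],"roll": 0,"gripper": 0.8},{"dp": [0,12,0],"roll": 0,"gripper": 0.6},{"dp": [0,18,0],"roll": 0,"gripper": 0.5},{"dp": [0,24,0],"roll": 0,"gripper": 0.3},{"dp": [0,30,0],"roll": 0,"gripper": 0.2},{"dp": [0,30,0],"roll": 0,"gripper": 0.1},{"dp": [0,30,0],"roll": 0,"gripper": 0.1}]'

```text
clock: 23.35
eef_pos: [511.1, 223.1, 25.4]
eef_rot: [-3.141, 0.0, 1.801]
wrist_force: [-0.4, -1.0, -0.6]
finger_gap: 53.0
finger_force: 0.0
```

carry_out --deltas '[{"dp": [0,0,0],"roll": 0,"gripper": -1},{"dp": [0,0,0],"roll": 0,"gripper": -1},{"dp": [0,0,0],"roll": 0,"gripper": -1},{"dp": [0,0,0],"roll": 0,"gripper": -1},{"dp": [0,0,0],"roll": 0,"gripper": -1}]'

```text
clock: 23.77
eef_pos: [511.1, 223.2, 25.7]
eef_rot: [3.141, -0.0, 1.801]
wrist_force: [1.6, 0.8, 0.8]
finger_gap: 35.9
finger_force: 24.9
```

```bash
python3 -c "
from h import *
go(525.5,-349,188,76.5)
im=viewer.camera('side'); cv2.imwrite('pics/g1.png',cv2.resize(im[200:310,240:360,::-1],(654,600),interpolation=cv2.INTER_CUBIC))"
```

```text
dp [-560.3 -116.4 -162.4] roll 26.7 t 23.77 [511.1 223.2  25.7] 103.2 gap 35.9 F [1.6 0.8 0.8]
```

View pics/g1.png

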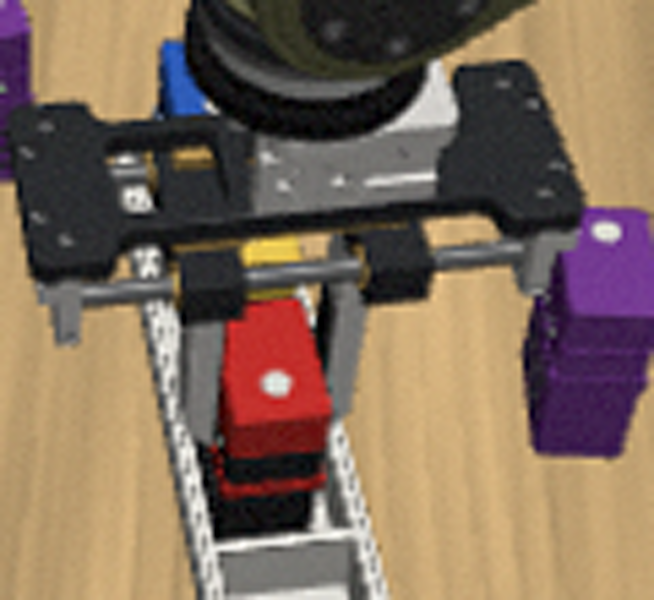

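Red is upright and firmly held (cap at about (290,271), gap 35.9 mm), so I'll lift and carry it to the red dock.

carry_out --deltas '[{"dp": [0,0,-10],"roll": 0,"gripper": -1},{"dp": [0,0,-35],"roll": 0,"gripper": -1},{"dp": [0,0,-65],"roll": 0,"gripper": -1},{"dp": [0,0,-95],"roll": 0,"gripper": -1},{"dp": [0,0,-125],"roll": 0,"gripper": -1},{"dp": [0,0,-150],"roll": 0,"gripper": -1},{"dp": [0,0,-162],"roll": 0,"gripper": -1},{"dp": [-15,-3,-162],"roll": 1,"gripper": -1},{"dp": [-45,-9,-162],"roll": 2,"gripper": -1},{"dp": [-85,-18,-162],"roll": 4,"gripper": -1},{"dp": [-124,-26,-162],"roll": 6,"gripper": -1},{"dp": [-163,-34,-162],"roll": 8,"gripper": -1}]'

```text
clock: 24.82
eef_pos: [514.2, 55.1, 187.8]
eef_rot: [-3.141, -0.0, 1.66]
wrist_force: [0.9, 0.4, -1.7]
finger_gap: 36.1
finger_force: 25.0
```

```bash
python3 -c "
from h import *
go(525,-349,188,76.5)"
```

```text
dp [-4.035e+02 -2.540e+01 -2.000e-01] roll 18.6 t 24.82 [514.2  55.1 187.8] 95.1 gap 36.1 F [ 0.9  0.4 -1.7]
```

carry_out --deltas '[{"dp": [-38,-2.5,0],"roll": 2,"gripper": -1},{"dp": [-76,-5,0],"roll": 4,"gripper": -1},{"dp": [-114,-7,0],"roll": 6,"gripper": -1},{"dp": [-152,-10,0],"roll": 8,"gripper": -1},{"dp": [-190,-12,0],"roll": 10,"gripper": -1},{"dp": [-228,-14.5,0],"roll": 11,"gripper": -1},{"dp": [-266,-17,0],"roll": 13,"gripper": -1},{"dp": [-304,-19,0],"roll": 15,"gripper": -1},{"dp": [-342,-22,0],"roll": 17,"gripper": -1},{"dp": [-375,-24,0],"roll": 18.5,"gripper": -1},{"dp": [-396,-25.5,0],"roll": 18.5,"gripper": -1},{"dp": [-403.5,-25.5,0],"roll": 18.5,"gripper": -1}]'

```text
clock: 25.82
eef_pos: [525.0, -350.2, 187.1]
eef_rot: [-3.14, -0.0, 1.336]
wrist_force: [-0.5, 0.2, -3.3]
finger_gap: 36.0
finger_force: 24.9
```

carry_out --deltas '[{"dp": [0,0,0],"roll": 0,"gripper": -1},{"dp": [0,0,0],"roll": 0,"gripper": -1}]'

```text
clock: 25.98
eef_pos: [526.0, -346.7, 187.4]
eef_rot: [-3.141, -0.001, 1.339]
wrist_force: [0.4, 0.8, -3.7]
finger_gap: 36.0
finger_force: 25.0
```

Run:
```python
from h import *
go(525,-349,50,76.5)
# side view: red cap of held pack vs predicted
im=viewer.camera("side"); hsv=cv2.cvtColor(im,cv2.COLOR_RGB2HSV); m=cv2.inRange(hsv,(0,150,60),(8,255,255)); m[170:]=0;m[:60]=0; m[:,:240]=0;m[:,340:]=0
n,l,s,cc=cv2.connectedComponentsWithStats(m)
for k in range(1,n):
    if s[k,4]>15: print(s[k],cc[k].round(1))
e=read_state()["eef_pos"]; c,t=np.cos(np.radians(-13.5)),np.sin(np.radians(-13.5)); R=np.array([[c,-t],[t,c]])
P=e[:2]+np.array([[18,26],[18,-26],[-18,-26],[-18,26]])@R.T
print(proj("side",np.c_[P,[e[2]+37+39]*4]).round(1).tolist())
```

```text
dp [ -2.5  -0.3 137.4] roll 0.2 t 25.98 [ 526.  -346.7  187.4] 76.7 gap 36.0 F [ 0.4  0.8 -3.7]
[284  60  15   6  58] [291.2  61.8]
[333  60   7   8  49] [336.4  63.6]
[283  69  13   5  25] [289.2  71.1]
[291 114  10  14  36] [296.5 120.6]
[295 123  12  13  77] [300.3 128.8]
[[283.6, 53.8], [288.8, 45.6], [301.9, 47.7], [297.1, 55.9]]
```

carry_out --deltas '[{"dp": [-2,0,20],"roll": 0,"gripper": -1},{"dp": [-2,0,45],"roll": 0,"gripper": -1},{"dp": [-2,0,70],"roll": 0,"gripper": -1},{"dp": [-2,0,85],"roll": 0,"gripper": -1},{"dp": [-2,0,95],"roll": 0,"gripper": -1},{"dp": [-2,0,105],"roll": 0,"gripper": -1},{"dp": [-2,0,114],"roll": 0,"gripper": -1},{"dp": [-2,0,122],"roll": 0,"gripper": -1},{"dp": [-2,0,130],"roll": 0,"gripper": -1},{"dp": [-2,0,137],"roll": 0,"gripper": -1},{"dp": [-2,0,142],"roll": 0,"gripper": -1},{"dp": [-2,0,142],"roll": 0,"gripper": -1}]'

```text
clock: 27.03
eef_pos: [525.3, -349.2, 44.3]
eef_rot: [-3.14, -0.001, 1.339]
wrist_force: [-0.6, -0.5, -3.5]
finger_gap: 36.0
finger_force: 25.0
```

carry_out --deltas '[{"dp": [0,0,1.5],"roll": 0,"gripper": -1},{"dp": [0,0,3],"roll": 0,"gripper": -1},{"dp": [0,0,3],"roll": 0,"gripper": -1}]'

```text
clock: 27.28
eef_pos: [525.7, -349.5, 42.5]
eef_rot: [3.141, 0.0, 1.339]
wrist_force: [0.3, -0.4, -3.1]
finger_gap: 35.8
finger_force: 25.0
```

carry_out --deltas '[{"dp": [0,0,1.5],"roll": 0,"gripper": -1},{"dp": [0,0,3],"roll": 0,"gripper": -1},{"dp": [0,0,3],"roll": 0,"gripper": -1}]'

```text
clock: 27.53
eef_pos: [525.9, -349.6, 39.6]
eef_rot: [3.141, 0.0, 1.339]
wrist_force: [1.3, 0.1, -1.2]
finger_gap: 36.1
finger_force: 25.0
```

carry_out --deltas '[{"dp": [0,0,1],"roll": 0,"gripper": -1},{"dp": [0,0,2],"roll": 0,"gripper": -1},{"dp": [0,0,2],"roll": 0,"gripper": -1}]'

```text
clock: 27.78
eef_pos: [526.2, -349.8, 39.5]
eef_rot: [3.14, 0.001, 1.339]
wrist_force: [-3.3, 3.3, 15.0]
finger_gap: 35.6
finger_force: 25.0
```

Red is seated at 39.5, where I expected contact. I'll release it and go to yellow.

carry_out --deltas '[{"dp": [0,0,-1],"roll": 0,"gripper": 0.6},{"dp": [0,0,-1],"roll": 0,"gripper": 0.6},{"dp": [0,0,-1],"roll": 0,"gripper": 0.6},{"dp": [0,0,-1],"roll": 0,"gripper": 0.6},{"dp": [0,0,-1],"roll": 0,"gripper": 0.6},{"dp": [0,0,-1],"roll": 0,"gripper": 0.6},{"dp": [0,0,-20],"roll": 0,"gripper": 0.6},{"dp": [0,0,-55],"roll": 0,"gripper": 0.6},{"dp": [0,0,-95],"roll": 0,"gripper": 0.6},{"dp": [0,0,-130],"roll": 0,"gripper": 0.6},{"dp": [0,0,-145],"roll": 0,"gripper": 0.6}]'

```text
clock: 28.7
eef_pos: [526.7, -350.2, 187.9]
eef_rot: [3.136, 0.003, 1.339]
wrist_force: [-0.7, -0.3, -0.2]
finger_gap: 75.3
finger_force: 0.0
```

```bash
python3 -c "
from h import *
go(521,154,188,101)"
```

```text
dp [ 489.4 -121.6   -2. ] roll -24.3 t 28.7 [ 526.7 -350.2  187.9] 76.7 gap 75.3 F [-0.7 -0.3 -0.2]
```

carry_out --deltas '[{"dp": [489,-121.5,0],"roll": -24.5,"gripper": 0.6},{"dp": [489,-121.5,0],"roll": -24.5,"gripper": 0.6},{"dp": [489,-121.5,0],"roll": -24.5,"gripper": 0.6},{"dp": [489,-121.5,0],"roll": -24.5,"gripper": 0.6},{"dp": [489,-121.5,0],"roll": -24.5,"gripper": 0.6},{"dp": [489,-121.5,0],"roll": -24.5,"gripper": 0.6},{"dp": [489,-121.5,0],"roll": -24.5,"gripper": 0.6},{"dp": [489,-121.5,0],"roll": -24.5,"gripper": 0.6},{"dp": [489,-121.5,0],"roll": -24.5,"gripper": 0.6},{"dp": [489,-121.5,0],"roll": -24.5,"gripper": 0.6},{"dp": [489,-121.5,0],"roll": -24.5,"gripper": 0.6},{"dp": [489,-121.5,0],"roll": -24.5,"gripper": 0.6}]'

```text
clock: 29.7
eef_pos: [519.6, 152.6, 182.6]
eef_rot: [3.141, -0.0, 1.766]
wrist_force: [0.4, -0.2, -0.1]
finger_gap: 75.2
finger_force: 0.0
```

carry_out --deltas '[{"dp": [0,0,0],"roll": 0,"gripper": 0.6}]'

```text
clock: 29.78
eef_pos: [519.2, 156.4, 182.4]
eef_rot: [3.141, -0.001, 1.771]
wrist_force: [0.0, 0.5, -0.2]
finger_gap: 75.3
finger_force: 0.0
```

Run:
```python
from h import *
go(521,154,25.5,101); docked('red'); docked('green')
im=viewer.camera("top"); hsv=cv2.cvtColor(im,cv2.COLOR_RGB2HSV)
im2=viewer.camera("side"); h2=cv2.cvtColor(im2,cv2.COLOR_RGB2HSV)
for n,h in(("top",hsv),("side",h2)):
  for c,(a,b) in dict(yellow=(22,35),blue=(100,125)).items():
    m=cv2.inRange(h,(a,150,100),(b,255,255)); m[:,230 if n=="top" else 330:]=0; m[:190]=0
    v,u=np.nonzero(m); print(n,c,len(u),u.mean() if len(u) else 0,v.mean() if len(u) else 0)
```

```text
dp [ -2.8   1.3 156.9] roll 0.5 t 29.78 [519.2 156.4 182.4] 101.5 gap 75.3 F [ 0.   0.5 -0.2]
red pack at [ 519.8 -362.2] area 146 dock (525.1, -349)
green pack at [ 578.8 -130.4] area 159 dock (579.7, -121.5)
top yellow 1 203.0 214.0
top blue 230 215.45217391304348 204.3304347826087
side yellow 442 284.3755656108597 242.66968325791856
side blue 259 278.42857142857144 215.64092664092664
```

carry_out --deltas '[{"dp": [-2.5,1,35],"roll": 0,"gripper": 0.6},{"dp": [-2.5,1,70],"roll": 0,"gripper": 0.6},{"dp": [-2.5,1,105],"roll": 0,"gripper": 0.6},{"dp": [-2.5,1,135],"roll": 0,"gripper": 0.6},{"dp": [-2.5,1,152],"roll": 0,"gripper": 0.6},{"dp": [-2.5,1,157],"roll": 0,"gripper": 0.6},{"dp": [-2.5,1,157],"roll": 0,"gripper": -1},{"dp": [-2.5,1,157],"roll": 0,"gripper": -1},{"dp": [-2.5,1,157],"roll": 0,"gripper": -1},{"dp": [-2.5,1,157],"roll": 0,"gripper": -1},{"dp": [-2.5,1,157],"roll": 0,"gripper": -1},{"dp": [-2.5,1,157],"roll": 0,"gripper": -1}]'

```text
clock: 30.98
eef_pos: [521.8, 148.3, 26.1]
eef_rot: [3.141, 0.0, 1.766]
wrist_force: [0.2, 0.6, -0.1]
finger_gap: 38.8
finger_force: 0.0
```

carry_out --deltas '[{"dp": [0,0,0],"roll": 0,"gripper": -1},{"dp": [0,0,0],"roll": 0,"gripper": -1},{"dp": [0,0,0],"roll": 0,"gripper": -1}]'

```text
clock: 31.23
eef_pos: [521.9, 148.3, 26.0]
eef_rot: [3.14, 0.0, 1.766]
wrist_force: [0.5, -1.8, 6.4]
finger_gap: 36.0
finger_force: 24.9
```

```bash
python3 -c "
from h import *
go(561.3,-197.5,188,76.5)"
```

```text
dp [-346.9  -28.3 -162. ] roll 24.7 t 31.23 [521.9 148.3  26. ] 101.2 gap 36.0 F [ 0.5 -1.8  6.4]
```

Gripped. The pack sits about 5.5 mm to +y of the TCP, so I'll allow for that at the dock.

carry_out --deltas '[{"dp": [0,0,-10],"roll": 0,"gripper": -1},{"dp": [0,0,-35],"roll": 0,"gripper": -1},{"dp": [0,0,-65],"roll": 0,"gripper": -1},{"dp": [0,0,-95],"roll": 0,"gripper": -1},{"dp": [0,0,-125],"roll": 0,"gripper": -1},{"dp": [0,0,-150],"roll": 0,"gripper": -1},{"dp": [0,0,-162],"roll": 0,"gripper": -1},{"dp": [0,0,-162],"roll": 0,"gripper": -1}]'

```text
clock: 31.9
eef_pos: [522.2, 148.5, 190.5]
eef_rot: [3.138, -0.0, 1.766]
wrist_force: [-0.2, 0.7, -3.3]
finger_gap: 35.6
finger_force: 24.9
```

```bash
python3 -c "
from h import *
go(560,-203,188,76.5)"
```

```text
dp [-352.2  -31.2    2.3] roll 24.7 t 31.9 [522.2 148.5 190.5] 101.2 gap 35.6 F [-0.2  0.7 -3.3]
```

carry_out --deltas '[{"dp": [-15,-1,0],"roll": 1,"gripper": -1},{"dp": [-45,-4,0],"roll": 3,"gripper": -1},{"dp": [-82,-7,0],"roll": 6,"gripper": -1},{"dp": [-119,-11,0],"roll": 8,"gripper": -1},{"dp": [-156,-14,0],"roll": 11,"gripper": -1},{"dp": [-193,-17,0],"roll": 14,"gripper": -1},{"dp": [-230,-20,0],"roll": 17,"gripper": -1},{"dp": [-267,-24,0],"roll": 19,"gripper": -1},{"dp": [-304,-27,0],"roll": 22,"gripper": -1},{"dp": [-332,-29,0],"roll": 24.5,"gripper": -1},{"dp": [-347,-31,1],"roll": 24.5,"gripper": -1},{"dp": [-352,-31,2],"roll": 24.5,"gripper": -1}]'

```text
clock: 32.9
eef_pos: [558.7, -204.8, 183.8]
eef_rot: [-3.139, -0.0, 1.337]
wrist_force: [0.0, -0.2, -3.9]
finger_gap: 35.9
finger_force: 24.9
```

carry_out --deltas '[{"dp": [0,0,0],"roll": 0,"gripper": -1},{"dp": [0,0,0],"roll": 0,"gripper": -1},{"dp": [0,0,0],"roll": 0,"gripper": -1}]'

```text
clock: 33.15
eef_pos: [559.5, -201.6, 185.4]
eef_rot: [-3.141, -0.0, 1.341]
wrist_force: [0.9, -0.6, -2.4]
finger_gap: 36.0
finger_force: 24.9
```

```bash
python3 -c "
from h import *
go(560,-203,40,76.5)"
```

```text
dp [ -1.3   0.9 145.4] roll 0.3 t 33.15 [ 559.5 -201.6  185.4] 76.8 gap 36.0 F [ 0.9 -0.6 -2.4]
```

carry_out --deltas '[{"dp": [-1.5,0.5,20],"roll": 0,"gripper": -1},{"dp": [-1.5,0.5,45],"roll": 0,"gripper": -1},{"dp": [-1.5,0.5,70],"roll": 0,"gripper": -1},{"dp": [-1.5,0.5,85],"roll": 0,"gripper": -1},{"dp": [-1.5,0.5,95],"roll": 0,"gripper": -1},{"dp": [-1.5,0.5,105],"roll": 0,"gripper": -1},{"dp": [-1.5,0.5,114],"roll": 0,"gripper": -1},{"dp": [-1.5,0.5,122],"roll": 0,"gripper": -1},{"dp": [-1.5,0.5,130],"roll": 0,"gripper": -1},{"dp": [-1.5,0.5,137],"roll": 0,"gripper": -1},{"dp": [-1.5,0.5,141],"roll": 0,"gripper": -1},{"dp": [-1.5,0.5,141],"roll": 0,"gripper": -1}]'

```text
clock: 34.15
eef_pos: [559.2, -204.5, 43.6]
eef_rot: [-3.141, -0.0, 1.338]
wrist_force: [-0.9, 0.1, -3.0]
finger_gap: 35.7
finger_force: 24.9
```

carry_out --deltas '[{"dp": [0,0,1.5],"roll": 0,"gripper": -1},{"dp": [0,0,3],"roll": 0,"gripper": -1},{"dp": [0,0,4.5],"roll": 0,"gripper": -1},{"dp": [0,0,4.5],"roll": 0,"gripper": -1}]'

```text
clock: 34.48
eef_pos: [559.7, -204.7, 40.1]
eef_rot: [3.141, 0.0, 1.338]
wrist_force: [0.2, 1.4, -2.7]
finger_gap: 36.2
finger_force: 24.9
```

carry_out --deltas '[{"dp": [0,0,1],"roll": 0,"gripper": -1},{"dp": [0,0,1],"roll": 0,"gripper": -1}]'

```text
clock: 34.65
eef_pos: [560.0, -204.9, 39.8]
eef_rot: [3.14, 0.0, 1.338]
wrist_force: [-0.5, 0.1, 3.8]
finger_gap: 35.9
finger_force: 25.0
```

Yellow is down, with contact at 39.8. I'll release it and go to blue.

carry_out --deltas '[{"dp": [0,0,0],"roll": 0,"gripper": 0.6},{"dp": [0,0,0],"roll": 0,"gripper": 0.6},{"dp": [0,0,0],"roll": 0,"gripper": 0.6},{"dp": [0,0,0],"roll": 0,"gripper": 0.6},{"dp": [0,0,0],"roll": 0,"gripper": 0.6},{"dp": [0,0,0],"roll": 0,"gripper": 0.6},{"dp": [0,0,-20],"roll": 0,"gripper": 0.6},{"dp": [0,0,-55],"roll": 0,"gripper": 0.6},{"dp": [0,0,-95],"roll": 0,"gripper": 0.6},{"dp": [0,0,-130],"roll": 0,"gripper": 0.6},{"dp": [0,0,-145],"roll": 0,"gripper": 0.6}]'

```text
clock: 35.57
eef_pos: [560.7, -205.1, 189.3]
eef_rot: [3.135, 0.001, 1.339]
wrist_force: [-0.1, 0.3, -0.1]
finger_gap: 75.3
finger_force: 0.0
```

```bash
python3 -c "
from h import *
go(535.2,92,188,101)"
```

```text
dp [283.3 -93.2   0.4] roll -24.3 t 35.57 [ 560.7 -205.1  189.3] 76.7 gap 75.3 F [-0.1  0.3 -0.1]
```

carry_out --deltas '[{"dp": [283,-93,0],"roll": -24.5,"gripper": 0.6},{"dp": [283,-93,0],"roll": -24.5,"gripper": 0.6},{"dp": [283,-93,0],"roll": -24.5,"gripper": 0.6},{"dp": [283,-93,0],"roll": -24.5,"gripper": 0.6},{"dp": [283,-93,0],"roll": -24.5,"gripper": 0.6},{"dp": [283,-93,0],"roll": -24.5,"gripper": 0.6},{"dp": [283,-93,0],"roll": -24.5,"gripper": 0.6},{"dp": [283,-93,0],"roll": -24.5,"gripper": 0.6},{"dp": [283,-93,0],"roll": -24.5,"gripper": 0.6},{"dp": [283,-93,0],"roll": -24.5,"gripper": 0.6},{"dp": [283,-93,0],"roll": -24.5,"gripper": 0.6},{"dp": [283,-93,0],"roll": -24.5,"gripper": 0.6}]'

```text
clock: 36.57
eef_pos: [534.4, 90.7, 183.9]
eef_rot: [-3.142, 0.0, 1.764]
wrist_force: [0.1, 0.4, -0.3]
finger_gap: 75.2
finger_force: 0.0
```

carry_out --deltas '[{"dp": [0,0,0],"roll": 0,"gripper": 0.6},{"dp": [0,0,0],"roll": 0,"gripper": 0.6}]'

```text
clock: 36.73
eef_pos: [534.3, 91.3, 183.9]
eef_rot: [-3.141, 0.0, 1.765]
wrist_force: [-0.9, -0.2, 0.8]
finger_gap: 75.1
finger_force: 0.0
```

```bash
python3 -c "
from h import *
go(535.2,92,26,101)
im=viewer.camera('top')
for c in ('red','green','yellow'):docked(c)
# white dots on docked caps
g=im.min(2).astype(int); D=dict(green=(579.7,-121.5),yellow=(561.5,-197.4),blue=(543.3,-273.2),red=(525.1,-349))
for c,d in D.items():
  q=proj('top',[[*d,114]])[0].astype(int); w=g[q[1]-8:q[1]+9,q[0]-11:q[0]+12]; v,u=np.nonzero(w>120)
  if len(u): print(c,len(u),(at('top',q[0]-11+u.mean(),q[1]-8+v.mean(),114)-d).round(1))
"
```

```text
dp [  0.5   1.  157.9] roll 0.1 t 36.73 [534.3  91.3 183.9] 101.1 gap 75.1 F [-0.9 -0.2  0.8]
red pack at [ 538.7 -337.5] area 36 dock (525.1, -349)
red pack at [ 520.7 -359.9] area 140 dock (525.1, -349)
green pack at [ 578.5 -129.7] area 165 dock (579.7, -121.5)
yellow pack at [ 560.2 -204.5] area 241 dock (561.5, -197.4)
green 18 [12.6 -2.1]
yellow 25 [12.6 -5.1]
blue 10 [ 20.3 -22.9]
red 13 [10.   4.1]
```

A pack seated in a well can be at most 10 mm off centre, so all three are within tolerance. Now I'll take blue.

carry_out --deltas '[{"dp": [0.5,1,35],"roll": 0,"gripper": 0.6},{"dp": [0.5,1,70],"roll": 0,"gripper": 0.6},{"dp": [0.5,1,105],"roll": 0,"gripper": 0.6},{"dp": [0.5,1,135],"roll": 0,"gripper": 0.6},{"dp": [0.5,1,152],"roll": 0,"gripper": 0.6},{"dp": [0.5,1,158],"roll": 0,"gripper": 0.6},{"dp": [0.5,1,158],"roll": 0,"gripper": -1},{"dp": [0.5,1,158],"roll": 0,"gripper": -1},{"dp": [0.5,1,158],"roll": 0,"gripper": -1},{"dp": [0.5,1,158],"roll": 0,"gripper": -1},{"dp": [0.5,1,158],"roll": 0,"gripper": -1},{"dp": [0.5,1,158],"roll": 0,"gripper": -1}]'

```text
clock: 37.93
eef_pos: [535.4, 92.9, 26.6]
eef_rot: [3.14, 0.0, 1.766]
wrist_force: [-0.8, 0.3, -0.1]
finger_gap: 38.6
finger_force: 0.0
```

carry_out --deltas '[{"dp": [0,0,0],"roll": 0,"gripper": -1},{"dp": [0,0,0],"roll": 0,"gripper": -1},{"dp": [0,0,0],"roll": 0,"gripper": -1}]'

```text
clock: 38.18
eef_pos: [535.4, 92.9, 26.5]
eef_rot: [3.141, 0.0, 1.766]
wrist_force: [-0.5, 0.2, 6.2]
finger_gap: 36.0
finger_force: 24.9
```

carry_out --deltas '[{"dp": [0,0,-10],"roll": 0,"gripper": -1},{"dp": [0,0,-35],"roll": 0,"gripper": -1},{"dp": [0,0,-65],"roll": 0,"gripper": -1},{"dp": [0,0,-95],"roll": 0,"gripper": -1},{"dp": [0,0,-125],"roll": 0,"gripper": -1},{"dp": [0,0,-150],"roll": 0,"gripper": -1},{"dp": [0,0,-162],"roll": 0,"gripper": -1},{"dp": [0,0,-162],"roll": 0,"gripper": -1}]'

```text
clock: 38.85
eef_pos: [536.0, 93.0, 191.2]
eef_rot: [3.137, 0.0, 1.766]
wrist_force: [-0.4, 0.1, -2.8]
finger_gap: 35.6
finger_force: 24.9
```

```bash
python3 -c "
from h import *
go(543,-273.5,188,76.5)"
```

```text
dp [-360.9  -64.3    3.1] roll 24.7 t 38.85 [536.   93.  191.2] 101.2 gap 35.6 F [-0.4  0.1 -2.8]
```

carry_out --deltas '[{"dp": [-15,-3,0],"roll": 1,"gripper": -1},{"dp": [-45,-8,0],"roll": 3,"gripper": -1},{"dp": [-82,-15,0],"roll": 6,"gripper": -1},{"dp": [-120,-21,0],"roll": 8,"gripper": -1},{"dp": [-158,-28,0],"roll": 11,"gripper": -1},{"dp": [-196,-35,0],"roll": 14,"gripper": -1},{"dp": [-234,-42,0],"roll": 17,"gripper": -1},{"dp": [-272,-48,0],"roll": 19,"gripper": -1},{"dp": [-310,-55,0],"roll": 22,"gripper": -1},{"dp": [-340,-61,0],"roll": 24.5,"gripper": -1},{"dp": [-355,-63,1],"roll": 24.5,"gripper": -1},{"dp": [-361,-64,2],"roll": 24.5,"gripper": -1}]'

```text
clock: 39.85
eef_pos: [541.6, -275.5, 184.4]
eef_rot: [-3.14, -0.001, 1.337]
wrist_force: [-0.3, 0.7, -2.8]
finger_gap: 36.1
finger_force: 24.9
```

carry_out --deltas '[{"dp": [0,0,0],"roll": 0,"gripper": -1},{"dp": [0,0,0],"roll": 0,"gripper": -1},{"dp": [0,0,0],"roll": 0,"gripper": -1},{"dp": [0,0,0],"roll": 0,"gripper": -1},{"dp": [0,0,0],"roll": 0,"gripper": -1}]'

```text
clock: 40.27
eef_pos: [542.6, -272.7, 186.3]
eef_rot: [3.141, 0.0, 1.34]
wrist_force: [-0.2, 0.3, -1.8]
finger_gap: 36.0
finger_force: 24.9
```

```bash
python3 -c "
from h import *
go(543,-273.5,40,76.5)"
```

```text
dp [ -0.7   0.5 146.3] roll 0.3 t 40.27 [ 542.6 -272.7  186.3] 76.8 gap 36.0 F [-0.2  0.3 -1.8]
```

carry_out --deltas '[{"dp": [0,0.5,20],"roll": 0,"gripper": -1},{"dp": [0,0.5,45],"roll": 0,"gripper": -1},{"dp": [0,0.5,70],"roll": 0,"gripper": -1},{"dp": [0,0.5,85],"roll": 0,"gripper": -1},{"dp": [0,0.5,95],"roll": 0,"gripper": -1},{"dp": [0,0.5,105],"roll": 0,"gripper": -1},{"dp": [0,0.5,114],"roll": 0,"gripper": -1},{"dp": [0,0.5,122],"roll": 0,"gripper": -1},{"dp": [0,0.5,130],"roll": 0,"gripper": -1},{"dp": [0,0.5,137],"roll": 0,"gripper": -1},{"dp": [0,0.5,142],"roll": 0,"gripper": -1},{"dp": [0,0.5,142],"roll": 0,"gripper": -1}]'

```text
clock: 41.27
eef_pos: [542.5, -273.6, 42.9]
eef_rot: [-3.14, -0.0, 1.339]
wrist_force: [-0.1, -0.4, -3.0]
finger_gap: 36.0
finger_force: 24.9
```

carry_out --deltas '[{"dp": [0,0,1.5],"roll": 0,"gripper": -1},{"dp": [0,0,3],"roll": 0,"gripper": -1},{"dp": [0,0,4.5],"roll": 0,"gripper": -1},{"dp": [0,0,4.5],"roll": 0,"gripper": -1}]'

```text
clock: 41.6
eef_pos: [543.4, -274.0, 40.4]
eef_rot: [3.14, 0.0, 1.339]
wrist_force: [0.1, 0.5, 3.5]
finger_gap: 36.0
finger_force: 25.0
```

carry_out --deltas '[{"dp": [0,0,0.5],"roll": 0,"gripper": -1},{"dp": [0,0,0.5],"roll": 0,"gripper": -1}]'

```text
clock: 41.77
eef_pos: [543.4, -274.1, 40.3]
eef_rot: [3.14, 0.0, 1.339]
wrist_force: [-1.7, 1.7, 8.0]
finger_gap: 35.8
finger_force: 25.0
```

Blue is down. I'll release it, back off upward and check all four numerically in both cameras.

carry_out --deltas '[{"dp": [0,0,0],"roll": 0,"gripper": 0.6},{"dp": [0,0,0],"roll": 0,"gripper": 0.6},{"dp": [0,0,0],"roll": 0,"gripper": 0.6},{"dp": [0,0,0],"roll": 0,"gripper": 0.6},{"dp": [0,0,0],"roll": 0,"gripper": 0.6},{"dp": [0,0,0],"roll": 0,"gripper": 0.6},{"dp": [0,0,-20],"roll": 0,"gripper": 0.6},{"dp": [0,0,-55],"roll": 0,"gripper": 0.6},{"dp": [0,0,-95],"roll": 0,"gripper": 0.6},{"dp": [0,0,-130],"roll": 0,"gripper": 0.6},{"dp": [0,0,-150],"roll": 0,"gripper": 0.6}]'

```text
clock: 42.68
eef_pos: [543.6, -274.2, 193.5]
eef_rot: [3.137, 0.001, 1.339]
wrist_force: [0.0, -0.5, -0.2]
finger_gap: 75.2
finger_force: 0.0
```

carry_out --deltas '[{"dp": [40,-30,0],"roll": 0,"gripper": 0.6},{"dp": [80,-30,0],"roll": 0,"gripper": 0.6},{"dp": [120,-30,0],"roll": 0,"gripper": 0.6},{"dp": [160,-30,0],"roll": 0,"gripper": 0.6},{"dp": [200,-30,0],"roll": 0,"gripper": 0.6},{"dp": [240,-30,0],"roll": 0,"gripper": 0.6},{"dp": [280,-30,0],"roll": 0,"gripper": 0.6},{"dp": [320,-30,0],"roll": 0,"gripper": 0.6},{"dp": [350,-30,0],"roll": 0,"gripper": 0.6},{"dp": [350,-30,0],"roll": 0,"gripper": 0.6},{"dp": [350,-30,0],"roll": 0,"gripper": 0.6}]'

```text
clock: 43.6
eef_pos: [594.1, 75.0, 188.6]
eef_rot: [-3.141, 0.0, 1.341]
wrist_force: [-0.0, -0.2, -0.5]
finger_gap: 75.0
finger_force: 0.0
```

```bash
python3 -c "
from h import *
go(543,-273.5,40,76.5)
for n in('top','side'): viewer.camera(n)
for c in 'green red yellow blue'.split():
  docked(c)
  for n in ('top','side'):
    for r in models.cut_out(n,'pack_%s_mid'%c)[:2]:
      v,u=np.nonzero(r['region']); print(' ',n,c,round(r['p'],2),np.round(r['box']),at(n,u.mean(),v.mean(),114 if n=='top' else 95).round(1))
r=models.cut_out('top','screw_jar')[0]; v,u=np.nonzero(r['region']); print('jar',at('top',u.mean(),v.mean(),62).round())
"
```

```text
dp [-350.9   29.7  148.6] roll 0.3 t 43.6 [594.1  75.  188.6] 76.8 gap 75.0 F [-0.  -0.2 -0.5]
green pack at [ 578.6 -129.8] area 164 dock (579.7, -121.5)
  top green 0.58 [283. 180. 307. 195.] [ 581.4 -114.4]
  side green 0.59 [254. 143. 272. 173.] [581.9 -95.9]
red pack at [ 538.7 -338.9] area 42 dock (525.1, -349)
red pack at [ 520.3 -362.1] area 152 dock (525.1, -349)
  top red 0.66 [364. 199. 392. 214.] [ 526.4 -337. ]
  side red 0.93 [338. 238. 359. 285.] [395.2 199.6]
yellow pack at [ 560.3 -204.4] area 242 dock (561.5, -197.4)
  top yellow 0.82 [312. 185. 337. 202.] [ 561.1 -191.8]
  top yellow 0.45 [363. 197. 393. 214.] [ 526.4 -337.6]
  side yellow 0.71 [266. 131. 274. 144.] [ 572.5 -190.5]
blue pack at [ 540.4 -285.7] area 175 dock (543.3, -273.2)
  top blue 0.79 [336. 193. 362. 208.] [ 543.4 -265. ]
  side blue 0.69 [222. 196. 247. 236.] [632.6 102.3]
jar [748. -31.]
```

```bash
python3 -c "
from cell import manip
print(manip.sign_off())"
```

```text
the job is handed in; nothing more can be done
None
```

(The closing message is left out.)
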